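# Wedge the potato bin's gate shut and fill the bin

## Task

The catch of the potato bin's front gate is gone and the gate swings open by itself: first tap the wooden wedge in under the gate's lower edge from the front until it jams the gate shut, and let go of it. Then put every large potato from the bench into the bin through its open top, and tip the small potatoes out of the measuring cup into the bin; nothing may be put in the bin while the gate stands open. Finish with the empty cup standing upright on the bench and the gate still jammed shut, and leave the other kitchen things where they are.

Things in the scene. Friction and masses are not known exactly. Their poses are not given: they have to be found in the camera images.
- bin: Fixed pine box without lid, 194 mm deep (its x), 260 wide (y), 130 high. Origin on the bench under its middle; x points away from the gate, z up. Inside: x -85 to 85, y -118 to 118 mm. Raised floor: underside 28 mm, upper face 38 mm above the bench; the space below is open to the front. The front (x = -86) is closed by the gate only.
- gate (a joint): Angle of the bin's gate, a pine panel 256 wide, 105 high, 15 mm thick. Upright hinge at bin x -86, y +128 mm. 0 = shut against a firm stop (front face at bin x -101), growing as the free end (bin's -y side) swings out to the robot. A weak spring (under 0.05 N m) drifts it slowly open to 0.4 rad if not held; a wedge pushed in from the front pushes it shut.
- gate_foot (a point): Middle of the gate's lower front edge, 18 mm above the bench; moves with the gate. The gate's small knob stands about 40 mm out of its front, 30 mm from the free end, 93 mm above the bench.
- wedge_grip (a point): Loose dark wooden wedge, 150 mm long, 42 wide, 150 g. This point: middle of its thick end block (40 long, 32 high), 20 mm from the rear face, 16 up. Its x axis points to the thin tip, z up. Ahead of the block the top slopes from 32 mm evenly to 6 mm at the tip: 18 mm high about 79 mm ahead of this point. It jams between bench and gate under a push of some 20 N along x.
- wedge_tip (a point): Middle of the wedge's thin tip (3 mm up), 130 mm ahead of wedge_grip.
- cup_handle (a point): Loose clear measuring cup: 75 mm high, 88 across at the bottom, 124 at the rim, 160 g empty; straight level steel handle 100 long, 16 wide, 22 mm high, along the cup's -x. This point: in the handle, 110 mm from the cup's axis, 60 above its underside. Axes are the cup's: z up when upright, x from handle to cup. Holds the small potatoes at the start.
- cup_center (a point): On the axis of the measuring cup, half-way up (37.5 mm above its underside).
- new0_center (a point): Centre of a small new potato, 28 x 24 x 22 mm, 20 g, starting in the measuring cup.
- new1_center (a point): Centre of a small new potato, 28 x 24 x 22 mm, 20 g, starting in the measuring cup.
- new2_center (a point): Centre of a small new potato, 28 x 24 x 22 mm, 20 g, starting in the measuring cup.
- new3_center (a point): Centre of a small new potato, 28 x 24 x 22 mm, 20 g, starting in the measuring cup.
- new4_center (a point): Centre of a small new potato, 28 x 24 x 22 mm, 20 g, starting in the measuring cup. May be absent (None).
- new5_center (a point): Centre of a small new potato, 28 x 24 x 22 mm, 20 g, starting in the measuring cup. May be absent (None).
- potato0_center (a point): Centre of a large potato with flattish sides, 85 mm (its x) x 50 mm (its y) x 42 mm (its z), 150 g, lying on the bench. May be absent (None).
- potato1_center (a point): Centre of a large potato with flattish sides, 85 mm (its x) x 50 mm (its y) x 42 mm (its z), 150 g, lying on the bench. May be absent (None).
- potato2_center (a point): Centre of a large potato with flattish sides, 85 mm (its x) x 50 mm (its y) x 42 mm (its z), 150 g, lying on the bench. May be absent (None).
- potato3_center (a point): Centre of a large potato with flattish sides, 85 mm (its x) x 50 mm (its y) x 42 mm (its z), 150 g, lying on the bench. May be absent (None).
- saltjar: Bystander: loose small jar, 90 mm tall; leave it where it stands (it may not end up more than 60 mm away).
There are look-alikes about, which are no part of the job. What is shaped like the part that bears new5_center but pink or turquoise is not meant.

How it is judged:
On the way, in this order (a step that is already met when the one before it is completed fails the run):
1. the wedge jams the gate shut (gate within 0.05 rad of shut, wedge thrust in from the front and pressing on the gate with over 3 N) and has been let go (x of wedge_grip in the frame of bin below -0.12 m and value of joint gate below 0.05 rad and contact force between wedge and gate above 3 N and contact force between the fingers and wedge below 0.05 N), for 0.5 s.
2. the measuring cup is tipped over the bin (tilted more than 1.2 rad, its middle over 0.12 m high and within 0.2 m of the bin's middle) (angle between cup_center's own z axis and vertical above 1.2 rad and height (world z) of cup_center above 0.12 m and horizontal distance between cup_center and bin below 0.2 m), for 0.1 s.
At the end, for the whole second after the job is handed in: Gate within 0.05 rad of shut, the released wedge in from the front and pressing on it with over 3 N; all potatoes inside the bin (centre within the walls, at most 10 mm above the rim); the cup upright (within 0.12 rad), still and released on the bench (all of step 1 and x of potato0_center in the frame of bin between -0.092 and 0.09 m and y of potato0_center in the frame of bin between -0.122 and 0.122 m and z of potato0_center in the frame of bin between 0.036 and 0.14 m and x of potato1_center in the frame of bin between -0.092 and 0.09 m and y of potato1_center in the frame of bin between -0.122 and 0.122 m and z of potato1_center in the frame of bin between 0.036 and 0.14 m and x of potato2_center in the frame of bin between -0.092 and 0.09 m and y of potato2_center in the frame of bin between -0.122 and 0.122 m and z of potato2_center in the frame of bin between 0.036 and 0.14 m and x of potato3_center in the frame of bin between -0.092 and 0.09 m and y of potato3_center in the frame of bin between -0.122 and 0.122 m and z of potato3_center in the frame of bin between 0.036 and 0.14 m and x of new0_center in the frame of bin between -0.092 and 0.09 m and y of new0_center in the frame of bin between -0.122 and 0.122 m and z of new0_center in the frame of bin between 0.036 and 0.14 m and x of new1_center in the frame of bin between -0.092 and 0.09 m and y of new1_center in the frame of bin between -0.122 and 0.122 m and z of new1_center in the frame of bin between 0.036 and 0.14 m and x of new2_center in the frame of bin between -0.092 and 0.09 m and y of new2_center in the frame of bin between -0.122 and 0.122 m and z of new2_center in the frame of bin between 0.036 and 0.14 m and x of new3_center in the frame of bin between -0.092 and 0.09 m and y of new3_center in the frame of bin between -0.122 and 0.122 m and z of new3_center in the frame of bin between 0.036 and 0.14 m and x of new4_center in the frame of bin between -0.092 and 0.09 m and y of new4_center in the frame of bin between -0.122 and 0.122 m and z of new4_center in the frame of bin between 0.036 and 0.14 m and x of new5_center in the frame of bin between -0.092 and 0.09 m and y of new5_center in the frame of bin between -0.122 and 0.122 m and z of new5_center in the frame of bin between 0.036 and 0.14 m and angle between cup_center's own z axis and vertical below 0.12 rad and height (world z) of cup_center between 0.03 and 0.045 m and contact force between the fingers and cup below 0.05 N and angular speed of cup below 0.3 rad/s); the robot touches nothing.
It fails at once if a potato is in the bin while the gate stands open (over 0.15 rad) (value of joint gate above 0.15 rad and ((x of potato0_center in the frame of bin between -0.092 and 0.09 m and y of potato0_center in the frame of bin between -0.122 and 0.122 m and z of potato0_center in the frame of bin between 0.036 and 0.14 m) or (x of potato1_center in the frame of bin between -0.092 and 0.09 m and y of potato1_center in the frame of bin between -0.122 and 0.122 m and z of potato1_center in the frame of bin between 0.036 and 0.14 m) or (x of potato2_center in the frame of bin between -0.092 and 0.09 m and y of potato2_center in the frame of bin between -0.122 and 0.122 m and z of potato2_center in the frame of bin between 0.036 and 0.14 m) or (x of potato3_center in the frame of bin between -0.092 and 0.09 m and y of potato3_center in the frame of bin between -0.122 and 0.122 m and z of potato3_center in the frame of bin between 0.036 and 0.14 m) or (x of new0_center in the frame of bin between -0.092 and 0.09 m and y of new0_center in the frame of bin between -0.122 and 0.122 m and z of new0_center in the frame of bin between 0.036 and 0.14 m) or (x of new1_center in the frame of bin between -0.092 and 0.09 m and y of new1_center in the frame of bin between -0.122 and 0.122 m and z of new1_center in the frame of bin between 0.036 and 0.14 m) or (x of new2_center in the frame of bin between -0.092 and 0.09 m and y of new2_center in the frame of bin between -0.122 and 0.122 m and z of new2_center in the frame of bin between 0.036 and 0.14 m) or (x of new3_center in the frame of bin between -0.092 and 0.09 m and y of new3_center in the frame of bin between -0.122 and 0.122 m and z of new3_center in the frame of bin between 0.036 and 0.14 m) or (x of new4_center in the frame of bin between -0.092 and 0.09 m and y of new4_center in the frame of bin between -0.122 and 0.122 m and z of new4_center in the frame of bin between 0.036 and 0.14 m) or (x of new5_center in the frame of bin between -0.092 and 0.09 m and y of new5_center in the frame of bin between -0.122 and 0.122 m and z of new5_center in the frame of bin between 0.036 and 0.14 m))).
It fails at once if the small jar is moved more than 60 mm (distance of saltjar from where it was at the start of the episode above 0.06 m).
Of potato0, potato1, potato2, potato3 only 2 to 4 are there at a start; the rules pass over those that are not, and their reading is None.
Of new4, new5 only 1 to 2 are there at a start; the rules pass over those that are not, and their reading is None.
At some moment in a run one of potato0, potato1, potato2, potato3 may be knocked a few centimetres aside while the robot is not near it.
It also fails if it takes over 210 s, if anything falls off the work surface, if the arm or the gripper's body presses on something with over 40 N, if the wrist force passes 120 N, or if a joint passes its speed limit or range.

## Robot

A 6-joint arm with a two-finger parallel gripper is mounted at the origin on the work surface. World frame = base frame: x ahead of the robot, y to its left, z up, the work surface at z = 0. Lengths are in m, angles in rad, forces in N, time in s.
With the tool pointing down it reaches from about 0.425 to 0.95 m from the base axis. Payload 14.7 kg.
Tool frame: the origin (TCP) lies midway between the tips of the shut fingers; the grasp point (between the pads) lies 19 mm behind it (manip.hold_point_z is the distance from the TCP to the grasp point, in m); z points along the fingers, y is the line along which they close (so a half turn about z gives the same grasp; the last joint's range is limited). The gripper opens to 85 mm and grips with 20 to 120 N. Pads are 22 mm wide; open, the fingers measure 114 mm over their backs; the gripper's body (76 mm by 85 mm) begins 54 mm behind the grasp point. The pads swing forward as they close: fully open they stand 13 mm farther back than shut.
Start: joints at [1.151, 0.48, 1.596, -0, 1.065, -0.047], TCP at [0.237, 0.605, 0.231] pointing down, gripper open.
Joint ranges: [-2.75, 2.75], [-0.82, 2.05], [0.23, 2.67], [-1.56, 4.7], [0.09, 2.69], [-2.92, 2.92]. Speed limits (rad/s): [1.89, 1.89, 2.39, 3.01, 3.01, 3.01].

## Interface

Orientations are given as a rotation vector (axis times angle).
In Python, from rig import manip gives the robot as it stands.
- The arm moves only by the tool carry_out, never from a script. Its argument "rows" is a list of rows, each a list of 3 entries, a list of its own where there are three numbers: the shift along the tool's x, y, z in units of 30 mm (1.0 is 30 mm), then the turn about the tool's z in units of 5 degrees (1.0 is 5 degrees), then the closure, from -1 (fully open) to 1 (shut), so that 0 is half open. In form: [[[dx, dy, dz], twist, fingers], ...]. A call has 1 to 20 rows; each row shifts and turns the commanded pose from where the row before left it, along the tool's axes as they then stand; what a row does not reach is not made up. A row lasts 1/12 s, in which the tool goes at most 41.7 mm and 7.16 degrees, less where a joint would pass 70% of its speed; a pose out of reach is approached as far as the arm can. A call is refused whole if a number of a shift passes 1 or a number of a turn 1, either way. A call with a gripper value outside its range is refused whole. The fingers move at their own pace and stop on an object; "newtons" is the grip in N (left out, the last holds). Time passes only in rows, so rows that do not move let the fingers close. It gives the time, the measured TCP pose, the force, the opening and the grip force at its end, in the units of the state.
- manip.get_state(): the state, without advancing time (a new reading comes with each control period).
- manip.snapshot(name): name is "side" or "top" or "wrist"; returns (picture, depth): 480x640x3 uint8, red, green, blue; 480x640 float32, m along the optical axis (not along the pixel's ray), 0 where there is no reading.
- manip.camera_model(name): a dict with "fovy" (degrees; the focal length in pixels is half the picture's height over the tangent of half this angle, whatever the lens; pixels are square), "cx", "cy" (the principal point, pixels), "k1" (the pictures are not rectified: a ray, as slopes to the right and down, at radius r is drawn at 1 + k1 r^2 times it, then the intrinsics apply), "R" (3x3) and "t" (3): a world point X has camera coordinates R X + t; the wrist camera has in their place "hand_eye" (4x4, takes a point from camera to tool coordinates, whose origin is the TCP and whose axes are the flange's). Camera axes: x right, y down, z forward; pixel columns grow to the right and rows downward; lengths in m; the calibration is good to about 2 mm. A picture is of the moment at which its call begins: read the wrist's pose just before it. camera_model takes no time and is no camera call.
- manip.finish_job(): hands the job in; it is judged then, once.
The state is a dict: "time": time; "joint_pos": joint angles; "qvel": joint speeds; "effort": joint torques, N m; "eef_pos": TCP position; "orientation": TCP orientation; "ft_force": force on the tool from outside, world axes, zero at the start; "wrist_torque": the same for the moment, N m; "opening": opening from 0.0 (shut) to 1.0 (fully open); "gripper_force": force on a finger pad.
Only numpy, scipy, OpenCV 4.12 (cv2) and the standard library are available. Lean on these libraries where they do the work, as an engineer would, in place of code of your own. Each camera call takes 0.05 s, during which the arm holds its last target. There are 200 camera calls.

## Working session

There is one attempt and no reset: what is moved stays moved. The work goes in short steps, Python scripts to look and compute and a tool call to move; the robot and the scene stay as the last step left them, time stands still between calls to the robot, and variables do not carry over. Pictures are saved under pics/ and viewed, at most 14 in all, crops included, and the job is handed in when it is done.

Besides the shell and the picture viewer there is one more tool, called after ">>>" in YAML: its name, and indented under it one key for each argument. carry_out: Moves the arm, as the interface text tells. Its arguments: {"type":"object","properties":{"rows":{"type":"array"},"newtons":{"type":"number"}},"required":["rows"]}

```bash
ls; mkdir -p pics
cat > h.py <<'E'
import numpy as np, cv2
from scipy.spatial.transform import Rotation as Ro
from rig import manip
def cam(n,st=None):
    m=manip.camera_model(n); f=240/np.tan(np.radians(m["fovy"])/2)
    if "R" in m: R=np.array(m["R"]);t=np.array(m["t"])
    else:
        st=st or manip.get_state(); T=np.eye(4);T[:3,:3]=Ro.from_rotvec(st["orientation"]).as_matrix();T[:3,3]=st["eef_pos"]
        W=np.linalg.inv(T@np.array(m["hand_eye"]));R=W[:3,:3];t=W[:3,3]
    return dict(f=f,cx=m["cx"],cy=m["cy"],k1=m["k1"],R=R,t=t)
def slopes(c,uv):
    uv=np.atleast_2d(np.asarray(uv,float)); d=(uv-[c["cx"],c["cy"]])/c["f"]; s=d.copy()
    for _ in range(20): s=d/(1+c["k1"]*(s**2).sum(1,keepdims=True))
    return s
def plane(c,uv,z):
    s=slopes(c,uv); D=np.c_[s,np.ones(len(s))]@c["R"]; o=-c["R"].T@c["t"]
    return o+D*((z-o[2])/D[:,2])[:,None]
def cloud(c,depth):
    v,u=np.mgrid[:480,:640]; s=slopes(c,np.c_[u.ravel(),v.ravel()]); z=depth.ravel()[:,None]
    P=(np.c_[s*z,z]-c["t"])@c["R"]; P[z[:,0]==0]=np.nan
    return P.reshape(480,640,3)
def proj(c,X):
    q=np.atleast_2d(X)@c["R"].T+c["t"]; s=q[:,:2]/q[:,2:]; s=s*(1+c["k1"]*(s**2).sum(1,keepdims=True))
    return s*c["f"]+[c["cx"],c["cy"]]
def shot(n,save):
    st=manip.get_state(); p,d=manip.snapshot(n); cv2.imwrite("pics/%s.png"%save,p[:,:,::-1]); np.save("pics/%s.npy"%save,d)
    c=cam(n,st); np.save("pics/%s_c.npy"%save,c,allow_pickle=True); return p,d,c
E
python3 - <<'E'
from h import *
for n in("top","side","wrist"):
    p,d,c=shot(n,n+"0"); print(n,-c["R"].T@c["t"],c["R"][2],c["f"])
print(manip.get_state(),manip.hold_point_z)
E
```

```text
pics
top [ 0.34888813 -0.08251266  1.02043694] [ 0.1958642  -0.00202378 -0.98062894] 456.40099496985187
side [ 0.42379139 -0.65221772  0.70387669] [ 0.10312837  0.66510702 -0.73959258] 452.16548168488464
wrist [0.1760568  0.62809277 0.37284253] [ 0.24086185 -0.09630937 -0.96576916] 375.9411474832995
{'time': 0.15, 'joint_pos': array([ 1.15140205e+00,  4.80653186e-01,  1.59674059e+00,  1.71037107e-05,
        1.06511117e+00, -4.66236268e-02]), 'qvel': array([ 0.00088296, -0.00258983, -0.00224779, -0.00089798,  0.00057468,
        0.00072501]), 'effort': array([ 8.13603292e-04, -9.51148367e+01, -4.30449450e+01, -1.09658670e-04,
        8.20665155e-03, -1.81627615e-05]), 'eef_pos': array([0.23658722, 0.60507051, 0.230838  ]), 'orientation': array([-5.82133389e-01, -3.08695776e+00,  1.38878479e-03]), 'ft_force': array([-0.34919497, -0.20493914,  0.11309283]), 'wrist_torque': array([ 0.0166729 , -0.00336304,  0.02491642]), 'gripper_force': 0.0, 'opening': 1.001422950603927} 0.0187
```

View pics/top0.png

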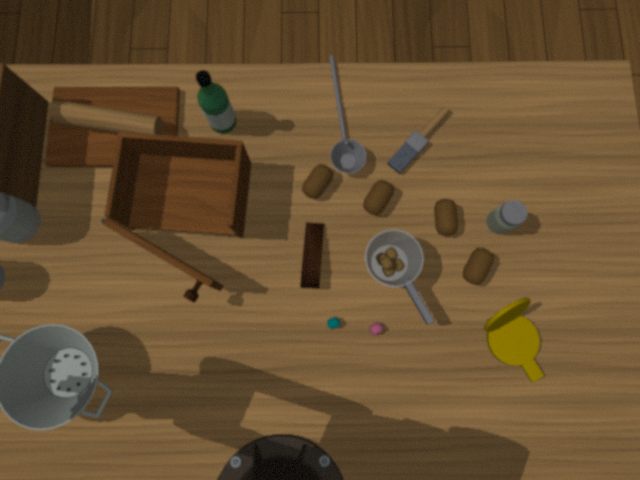

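View pics/side0.png

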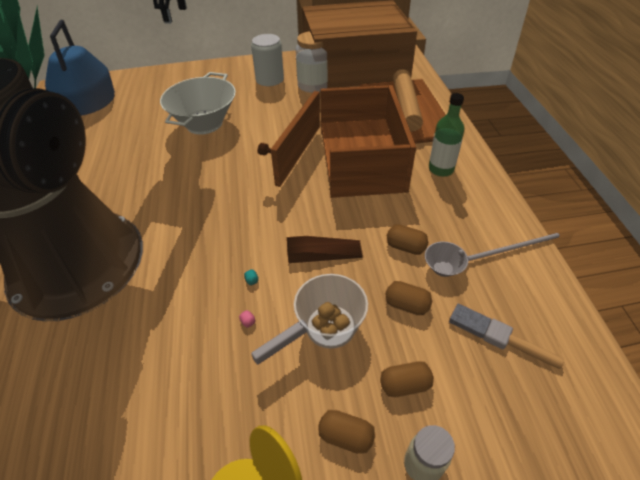

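Top view: the bin is at about (180,185) with its gate open, from (107,220) to (220,288), and the knob at (193,295). The wedge is at (313,255), the cup at (394,258) with its handle to (430,320). The four potatoes are at (318,181), (379,197), (446,216) and (479,266), and the jar at (505,217).

Run:
```python
from h import *
L=lambda n:(cv2.imread(f"pics/{n}.png"),np.load(f"pics/{n}.npy"),np.load(f"pics/{n}_c.npy",allow_pickle=True).item())
p,d,c=L("top0"); P=cloud(c,d)
Z=P[...,2]
print("bench z", np.nanmedian(Z[330:400,340:440]))
# bin rim
v,u=np.mgrid[:480,:640]
m=(Z>.122)&(Z<.138)&(u>95)&(u<255)&(v>125)&(v<240)
r=cv2.minAreaRect((P[m][:,:2]*1000).astype(np.float32)); print("rim",m.sum(),r,cv2.boxPoints(r).round())
def blob(name,box,z0,z1):
    u0,v0,u1,v1=box; mm=(Z>z0)&(Z<z1)&(u>u0)&(u<u1)&(v>v0)&(v<v1)
    k=P[mm]; r=cv2.minAreaRect((k[:,:2]*1000).astype(np.float32)); print(name,mm.sum(),np.round(r[0]),np.round(r[1]),round(r[2],1),cv2.boxPoints(r).round().tolist(),"zmax",np.percentile(k[:,2],98).round(3))
blob("gate",(95,215,225,295),.09,.14)
blob("wedge",(295,215,330,295),.008,.05)
blob("wedgeblock",(295,215,330,295),.028,.05)
blob("cuprim",(355,220,428,292),.066,.085)
blob("handle",(400,280,440,330),.045,.09)
for i,b in enumerate([(298,160,337,202),(360,175,397,219),(430,195,462,240),(460,243,497,290)]): blob("pot%d"%i,b,.015,.06)
blob("jar",(484,195,530,240),.03,.12)
```

```text
bench z 0.000922527766025187
rim 2193 ((639.2601318359375, 213.55319213867188), (263.9151306152344, 226.09375), 85.06936645507812) [[515.  92.]
 [741.  72.]
 [763. 335.]
 [538. 355.]]
gate 1211 [498. 250.] [265.  55.] 56.6 [[402.0, 154.0], [448.0, 124.0], [594.0, 346.0], [548.0, 376.0]] zmax 0.127
wedge 1201 [517. -68.] [ 42. 150.] 85.4 [[441.0, -83.0], [590.0, -95.0], [593.0, -53.0], [444.0, -41.0]] zmax 0.036
wedgeblock 531 [478. -65.] [42. 71.] 85.4 [[441.0, -83.0], [512.0, -89.0], [515.0, -47.0], [444.0, -41.0]] zmax 0.036
cuprim 609 [ 499. -240.] [123. 122.] 75.9 [[424.0, -285.0], [543.0, -315.0], [573.0, -196.0], [454.0, -166.0]] zmax 0.079
handle 462 [ 409. -288.] [102.  25.] 33.7 [[360.0, -306.0], [374.0, -327.0], [459.0, -270.0], [445.0, -249.0]] zmax 0.076
pot0 747 [695. -88.] [ 51. 109.] 56.8 [[636.0, -79.0], [727.0, -139.0], [754.0, -96.0], [663.0, -37.0]] zmax 0.045
pot1 727 [ 645. -219.] [50. 85.] 56.3 [[596.0, -216.0], [667.0, -263.0], [695.0, -222.0], [624.0, -174.0]] zmax 0.045
pot2 757 [ 598. -368.] [51. 84.] 90.0 [[556.0, -394.0], [641.0, -394.0], [641.0, -343.0], [556.0, -343.0]] zmax 0.045
pot3 805 [ 488. -432.] [49. 85.] 58.6 [[439.0, -431.0], [511.0, -475.0], [537.0, -433.0], [464.0, -389.0]] zmax 0.046
jar 859 [ 590. -491.] [57. 55.] 73.7 [[555.0, -510.0], [608.0, -526.0], [624.0, -471.0], [571.0, -456.0]] zmax 0.094
```

Run:
```python
import cv2,numpy as np
p=cv2.imread("pics/side0.png")[260:480,230:460]
q=cv2.imread("pics/top0.png")[200:340,280:520]
cv2.imwrite("pics/z1.png",np.hstack([cv2.resize(p,(400,383)),cv2.resize(q,(400,383))]))
```

```text
(no output)
```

View pics/z1.png

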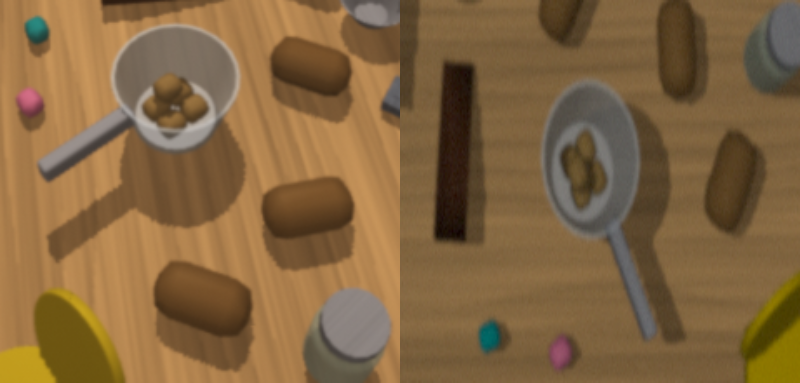

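The zoom shows about 5 small potatoes in the cup, and the wedge is nearly aligned with the bin already. Next I'll add a motion helper.

```bash
cat >> h.py <<'E'
def go(x,y,z,L=None):
    "twist units (done first), then shift units in the tool frame as turned; L = wanted direction (deg) of tool x mod 180"
    st=manip.get_state(); R=Ro.from_rotvec(st["orientation"]).as_matrix(); a=np.degrees(np.arctan2(R[1,0],R[0,0]))
    t=0 if L is None else -((L-a+90)%180-90)
    R2=R@Ro.from_euler("z",t,degrees=True).as_matrix(); s=R2.T@(np.array([x,y,z])-st["eef_pos"])/.03
    print("at",st["eef_pos"].round(4),"a",a.round(1),"q6",round(st["joint_pos"][5],2),"twist",round(t/5,2),"shift",s.round(2),"F",st["ft_force"].round(1),"open",round(st["opening"],2),"t",st["time"])
E
python3 - <<'E'
from h import *
d=np.load("pics/top0.npy");c=np.load("pics/top0_c.npy",allow_pickle=True).item();P=cloud(c,d)
k=P[320:440,0:115].reshape(-1,3);k=k[k[:,2]>.04];print("coland",k.min(0),k.max(0)); h=P[370:425,85:115].reshape(-1,3);h=h[h[:,2]>.03];print(h.min(0),h.max(0))
k=P[280:305,180:212].reshape(-1,3);k=k[k[:,2]>.06];print("knob",k.min(0),k.max(0))
go(.4625,-.0636,.12,-4.6); go(.4625,-.0636,.003,-4.6)
E
```

```text
coland [0.17107101 0.32205509 0.04003624] [0.36817183 0.55181351 0.09504212]
[0.1913338  0.32205509 0.03016151] [0.27872537 0.40197625 0.09366494]
knob [0.40855371 0.12901507 0.08624758] [0.45247862 0.18847106 0.12684198]
at [0.2366 0.6051 0.2308] a 158.6 q6 -0.05 twist -3.35 shift [ -9.29 -21.61   3.71] F [-0.3 -0.2  0.1] open 1.0 t 0.15
at [0.2366 0.6051 0.2308] a 158.6 q6 -0.05 twist -3.35 shift [ -9.3  -21.61   7.61] F [-0.3 -0.2  0.1] open 1.0 t 0.15
```

>>> carry_out:
  rows:
    - [[0,0,0],-0.84,-1]
    - [[0,0,0],-0.84,-1]
    - [[0,0,0],-0.84,-1]
    - [[0,0,0],-0.83,-1]
    - [[-0.9,-0.5,0],0,-1]
    - [[-0.9,-0.5,0],0,-1]
    - [[-0.9,-0.5,0],0,-1]
    - [[-0.9,-0.5,0],0,-1]
    - [[-0.9,-0.5,0],0,-1]
    - [[-0.9,-0.8,0],0,-1]
    - [[-0.9,-0.8,0],0,-1]
    - [[-0.9,-0.8,0],0,-1]
    - [[-0.9,-0.8,0],0,-1]
    - [[-0.9,-0.8,0],0,-1]
    - [[0,-0.9,0],0,-1]
    - [[0,-0.9,0],0,-1]
    - [[0,-0.9,0],0,-1]
    - [[0,-0.9,0],0,-1]
    - [[0,-0.9,0],0,-1]
    - [[0,-0.9,0],0,-1]

```text
time: 1.82
eef_pos: [0.4767, 0.2265, 0.2312]
orientation: [-0.126, -3.139, 0.0]
ft_force: [0.0, -0.6, -0.3]
opening: 0.999
gripper_force: 0.0
```

Run:
```python
from h import *
go(.4625,-.0636,.12,-4.6)
```

```text
at [0.4767 0.2265 0.2312] a 175.4 q6 -1.1 twist -0.0 shift [-0.3  -9.68  3.71] F [ 0.  -0.6 -0.3] open 1.0 t 1.8167
```

>>> carry_out:
  rows:
    - [[0,-0.97,0],0,-1]
    - [[0,-0.97,0],0,-1]
    - [[0,-0.97,0],0,-1]
    - [[0,-0.97,0],0,-1]
    - [[0,-0.97,0],0,-1]
    - [[0,-0.97,0],0,-1]
    - [[0,-0.97,0],0,-1]
    - [[0,-0.97,0],0,-1]
    - [[0,-0.97,0],0,-1]
    - [[0,-0.97,0],0,-1]
    - [[-0.3,0,0.9],0,-1]
    - [[0,0,0.9],0,-1]
    - [[0,0,0.9],0,-1]
    - [[0,0,0.9],0,-1]
    - [[0,0,0],0,-1]
    - [[0,0,0],0,-1]

```text
time: 3.15
eef_pos: [0.4618, -0.0628, 0.1228]
orientation: [-0.126, -3.136, -0.001]
ft_force: [0.1, 0.3, 1.0]
opening: 0.997
gripper_force: 0.0
```

Run:
```python
from h import *
go(.4625,-.0636,.003,-4.6)
p,d,c=shot("wrist","w1")
print(proj(c,[[.4625,-.0636,.032],[.591,-.074,.006],[.442,-.062,.032]]))
```

```text
at [ 0.4618 -0.0628  0.1228] a 175.4 q6 -1.69 twist -0.0 shift [-0.04 -0.03  3.99] F [0.1 0.3 1. ] open 1.0 t 3.15
[[318.25559885 241.87498905]
 [317.98004039 387.87757374]
 [318.21376229 210.43964049]]
```

View pics/w1.png

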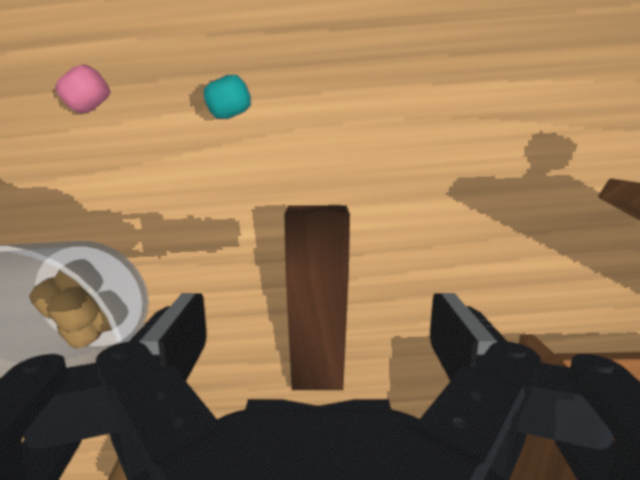

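The wedge is centred between the fingers (columns 285–350, rear edge at row 207), so I'll go down and grip it.

>>> carry_out:
  rows:
    - [[0,0,1],0,-1]
    - [[0,0,1],0,-1]
    - [[0,0,1],0,-1]
    - [[0,0,0.5],0,-1]
    - [[0,0,0.45],0,-1]
    - [[0,0,0],0,-1]
    - [[0,0,0],0,1]
    - [[0,0,0],0,1]
    - [[0,0,0],0,1]
    - [[0,0,0],0,1]
    - [[0,0,0],0,1]
    - [[0,0,0],0,1]
    - [[0,0,0],0,1]
    - [[0,0,0],0,1]
    - [[0,0,0],0,1]
    - [[0,0,0],0,1]
  newtons: 60

```text
time: 4.53
eef_pos: [0.4637, -0.0632, 0.0062]
orientation: [0.127, 3.137, -0.001]
ft_force: [-0.8, 0.2, 18.3]
opening: 0.48
gripper_force: 58.6
```

Run:
```python
from h import *
go(.4625,-.0636,.18); go(.382,.2655,.18,-4.93)
```

```text
at [ 0.4637 -0.0632  0.0062] a 175.4 q6 -1.69 twist 0.0 shift [ 0.03 -0.02 -5.79] F [-0.8  0.2 18.3] open 0.48 t 4.5333
at [ 0.4637 -0.0632  0.0062] a 175.4 q6 -1.69 twist 0.06 shift [ 3.64 10.68 -5.8 ] F [-0.8  0.2 18.3] open 0.48 t 4.5333
```

>>> carry_out:
  rows:
    - [[0,0,-0.97],0.06,1]
    - [[0,0,-0.97],0,1]
    - [[0,0,-0.97],0,1]
    - [[0,0,-0.97],0,1]
    - [[0,0,-0.97],0,1]
    - [[0,0,-0.97],0,1]
    - [[0,0.9,0],0,1]
    - [[0,0.9,0],0,1]
    - [[0,0.9,0],0,1]
    - [[0,0.9,0],0,1]
    - [[0,0.9,0],0,1]
    - [[0,0.9,0],0,1]
    - [[0.2,0.9,0],0,1]
    - [[0.4,0.9,0],0,1]
    - [[0.6,0.9,0],0,1]
    - [[0.8,0.9,0],0,1]
    - [[0.8,0.9,0],0,1]
    - [[0.84,0.8,0],0,1]
    - [[0,0,0],0,1]
    - [[0,0,0],0,1]

```text
time: 6.2
eef_pos: [0.3802, 0.2674, 0.1801]
orientation: [0.129, 3.138, 0.001]
ft_force: [0.2, 0.4, -1.6]
opening: 0.477
gripper_force: 62.3
```

Run:
```python
from h import *
go(.382,.2655,.008,-4.93)
p,d,c=shot("top","t2"); P=cloud(c,d); v,u=np.mgrid[:480,:640]; Z=P[...,2]
m=(Z>.105)&(Z<.128)&(u>95)&(u<225)&(v>215)&(v<300); k=P[m]; print(len(k), k.min(0),k.max(0))
p,d,c=shot("side","s2")
```

```text
at [0.3802 0.2674 0.1801] a 175.3 q6 -0.94 twist 0.04 shift [-0.06 -0.06  5.74] F [ 0.2  0.4 -1.6] open 0.48 t 6.2
1053 [0.41392409 0.12548706 0.10501899] [0.58561101 0.35787368 0.12776578]
```

View pics/s2.png

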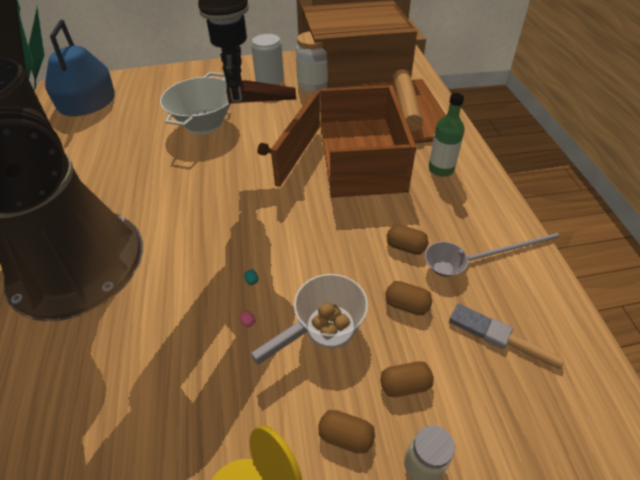

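The wedge is held level, behind the gate but close to it, so I'll back off a little, lower and check.

>>> carry_out:
  rows:
    - [[0.6,0,0],0,1]
    - [[0,0,0.95],0,1]
    - [[0,0,0.95],0,1]
    - [[0,0,0.95],0,1]
    - [[0,0,0.95],0,1]
    - [[0,0,0.95],0,1]
    - [[0,0,0.5],0,1]
    - [[0,0,0.45],0,1]
    - [[0,0,0],0,1]
    - [[0,0,0],0,1]

```text
time: 7.13
eef_pos: [0.364, 0.2668, 0.008]
orientation: [-0.137, -3.138, 0.001]
ft_force: [-0.6, -0.4, -1.9]
opening: 0.479
gripper_force: 64.4
```

Run:
```python
from h import *
go(.477,.257,.008,-4.93)
p,d,c=shot("side","s3"); p,d,c2=shot("top","t3")
a=cv2.imread("pics/s3.png")[30:230,120:440]; b=cv2.imread("pics/t3.png")[120:320,20:340]
cv2.imwrite("pics/z3.png",np.vstack([cv2.resize(a,(480,300)),cv2.resize(b,(480,300))]))
```

```text
at [0.364  0.2668 0.008 ] a 175.0 q6 -0.92 twist -0.02 shift [-3.78 -0.   -0.  ] F [-0.6 -0.4 -1.9] open 0.48 t 7.1333
```

View pics/z3.png

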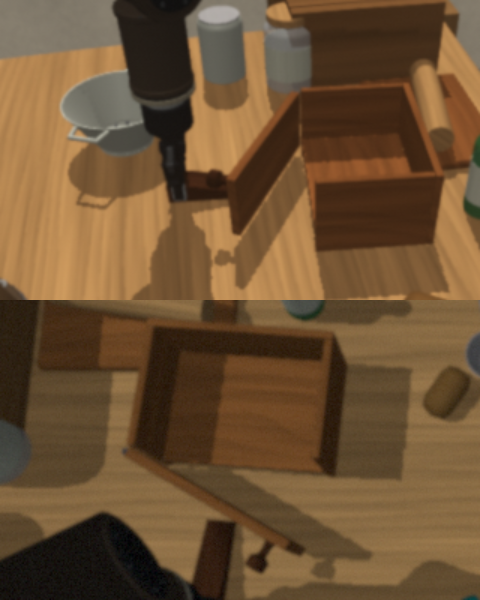

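The tip now lies just in front of the gate's lower edge and the knob is clear. I'll push it in.

>>> carry_out:
  rows:
    - [[-0.3,0,0.03],0,1]
    - [[-0.3,0,0.03],0,1]
    - [[-0.3,0,0],0,1]
    - [[-0.3,0,0],0,1]
    - [[-0.3,0,0],0,1]
    - [[-0.3,0,0],0,1]
    - [[-0.3,0,0],0,1]
    - [[-0.3,0,0],0,1]
    - [[-0.3,0,0],0,1]
    - [[-0.3,0,0],0,1]
    - [[-0.2,0,0],0,1]
    - [[0,0,0],0,1]
    - [[0,0,0],0,1]

```text
time: 8.32
eef_pos: [0.4596, 0.2596, 0.0065]
orientation: [0.135, 3.138, 0.0]
ft_force: [-0.4, -0.6, -9.7]
opening: 0.484
gripper_force: 63.4
```

>>> carry_out:
  rows:
    - [[-0.15,0,0],0,1]
    - [[-0.15,0,0],0,1]
    - [[0,0,0],0,1]
    - [[0,0,0],0,1]

```text
time: 8.65
eef_pos: [0.4683, 0.2587, 0.0065]
orientation: [0.135, 3.139, 0.0]
ft_force: [-0.1, -2.2, -9.0]
opening: 0.475
gripper_force: 63.3
```

>>> carry_out:
  rows:
    - [[-0.1,0,0],0,1]
    - [[-0.1,0,0],0,1]
    - [[-0.1,0,0],0,1]
    - [[0,0,0],0,1]
    - [[0,0,0],0,1]

```text
time: 9.07
eef_pos: [0.477, 0.258, 0.0064]
orientation: [-0.134, -3.138, 0.0]
ft_force: [-3.2, -0.3, -11.1]
opening: 0.482
gripper_force: 63.1
```

>>> carry_out:
  rows:
    - [[-0.1,0,0],0,1]
    - [[-0.05,0,0],0,1]
    - [[0,0,0],0,1]
    - [[0,0,0],0,1]

```text
time: 9.4
eef_pos: [0.4784, 0.257, 0.0059]
orientation: [-0.133, -3.134, 0.003]
ft_force: [-19.3, 3.4, -7.6]
opening: 0.479
gripper_force: 63.4
```

>>> carry_out:
  rows:
    - [[-0.1,0,0],0,1]
    - [[0,0,0],0,1]
    - [[0,0,0],0,1]

```text
time: 9.65
eef_pos: [0.4794, 0.2563, 0.0055]
orientation: [-0.133, -3.13, 0.005]
ft_force: [-28.3, 6.4, -6.9]
opening: 0.479
gripper_force: 63.7
```

Run:
```python
from h import *
go(.478,.257,.006)
p,d,c2=shot("top","t4")
a=cv2.imread("pics/t4.png")[120:320,20:340]
cv2.imwrite("pics/z4.png",cv2.resize(a,(480,300)))
```

```text
at [0.4794 0.2563 0.0055] a 175.1 q6 -1.05 twist 0.0 shift [ 0.05  0.02 -0.02] F [-28.3   6.4  -6.9] open 0.48 t 9.65
```

View pics/z4.png

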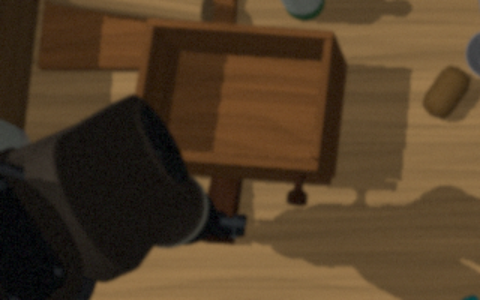

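The gate is shut with the wedge under it. I'll release and go up.

>>> carry_out:
  rows:
    - [[0,0,0],0,0.2]
    - [[0,0,0],0,-0.3]
    - [[0,0,0],0,-0.6]
    - [[0,0,0],0,-0.6]
    - [[0,0,0],0,-0.6]
    - [[0,0,0],0,-0.6]
    - [[0,0,-0.5],0,-0.6]
    - [[0,0,-1],0,-0.6]
    - [[0,0,-1],0,-0.6]
    - [[0,0,-1],0,-0.6]
    - [[0,0,-1],0,-0.6]
    - [[0,0,-1],0,-0.6]
    - [[0,0,-1],0,-1]
    - [[0,0,0],0,-1]
    - [[0,0,0],0,-1]

```text
time: 10.95
eef_pos: [0.4858, 0.2578, 0.2036]
orientation: [0.135, 3.135, 0.003]
ft_force: [1.2, 0.1, -1.0]
opening: 1.006
gripper_force: 0.0
```

Run:
```python
from h import *
# knob/potato0: nearest point refine with cleaned mask
d=np.load("pics/top0.npy");c=np.load("pics/top0_c.npy",allow_pickle=True).item();P=cloud(c,d);v,u=np.mgrid[:480,:640]
m=(P[...,2]>.015)&(P[...,2]<.06)&(u>303)&(u<333)&(v>165)&(v<200)
n,l,s,ce=cv2.connectedComponentsWithStats(m.astype(np.uint8)); i=1+s[1:,4].argmax(); k=P[l==i]
r=cv2.minAreaRect((k[:,:2]*1000).astype(np.float32)); print(r,cv2.boxPoints(r).round())
p,dd,cc=shot("side","s5"); Pt=cloud(cc,dd); Z=Pt[...,2]; 
print("side proj jar etc"); 
p,dd,cc=shot("top","t5"); Z=cloud(cc,dd)[...,2]; kk=cloud(cc,dd)
m=(Z>.105)&(Z<.128)&(u>95)&(u<245)&(v>215)&(v<260); q=kk[m]; print("gate top",len(q)); 
if len(q)>50: print(cv2.minAreaRect((q[:,:2]*1000).astype(np.float32)))
a=cv2.imread("pics/t5.png")[100:300,60:380]; b=cv2.imread("pics/s5.png")[60:260,200:520]
cv2.imwrite("pics/z5.png",np.vstack([cv2.resize(a,(480,300)),cv2.resize(b,(480,300))]))
go(.66,-.09,.12,-33)
```

```text
((683.6865844726562, -80.18961334228516), (50.53257369995117, 81.88966369628906), 56.78769302368164) [[ 636.  -79.]
 [ 704. -124.]
 [ 732.  -81.]
 [ 663.  -37.]]
side proj jar etc
gate top 1204
((542.9536743164062, 216.56915283203125), (259.05755615234375, 81.4287338256836), 89.70640563964844)
at [0.4843 0.2572 0.2012] a 175.1 q6 -1.05 twist 5.62 shift [-11.21  -6.52   2.71] F [-0.3  0.2 -0.9] open 1.0 t 11.05
```

View pics/z5.png

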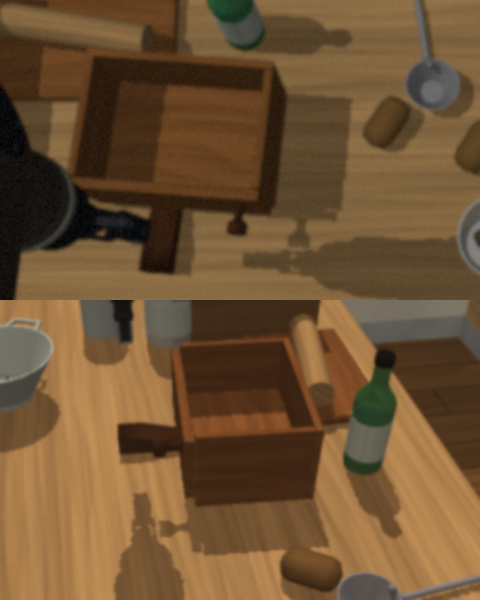

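Gate shut, wedge jammed and free. Now potato 0, beside the ladle.

>>> carry_out:
  rows:
    - [[0,0,0],0.94,-0.6]
    - [[0,0,0],0.94,-0.6]
    - [[0,0,0],0.94,-0.6]
    - [[0,0,0],0.94,-0.6]
    - [[0,0,0],0.94,-0.6]
    - [[0,0,0],0.92,-0.6]
    - [[-0.8,-0.46,0],0,-0.6]
    - [[-0.8,-0.46,0],0,-0.6]
    - [[-0.8,-0.46,0],0,-0.6]
    - [[-0.8,-0.46,0],0,-0.6]
    - [[-0.8,-0.46,0],0,-0.6]
    - [[-0.8,-0.46,0],0,-0.6]
    - [[-0.8,-0.46,0],0,-0.6]
    - [[-0.8,-0.46,0],0,-0.6]
    - [[-0.8,-0.46,0],0,-0.6]
    - [[-0.8,-0.46,0],0,-0.6]
    - [[-0.8,-0.46,0],0,-0.6]
    - [[-0.8,-0.46,0],0,-0.6]
    - [[-0.8,-0.46,0],0,-0.6]
    - [[-0.8,-0.46,0],0,-0.6]

```text
time: 12.72
eef_pos: [0.6608, -0.089, 0.1997]
orientation: [-0.892, -3.01, 0.0]
ft_force: [0.5, 0.5, -0.4]
opening: 0.803
gripper_force: 0.0
```

```bash
cat >> h.py <<'E'
def pots(name):
    "potatoes on the bench from the top view: centre, size, long direction"
    p,d,c=shot("top",name); P=cloud(c,d); Z=P[...,2]; hsv=cv2.cvtColor(p,cv2.COLOR_RGB2HSV)
    m=(Z>.018)&(Z<.06)&(hsv[...,1]>110); m[:, :280]=0; m=cv2.morphologyEx(m.astype(np.uint8),cv2.MORPH_OPEN,np.ones((3,3)))
    n,l,s,ce=cv2.connectedComponentsWithStats(m)
    for i in range(1,n):
        if 350<s[i,4]<1100:
            b=cv2.boxPoints(cv2.minAreaRect((P[l==i][:,:2]*1000).astype(np.float32))); e=b[1]-b[0]; f=b[2]-b[1]
            if np.hypot(*e)<np.hypot(*f): e,f=f,e
            print("pot",ce[i].round(),b.mean(0).round(),np.hypot(*e).round(),np.hypot(*f).round(),"L",round((np.degrees(np.arctan2(e[1],e[0]))+90)%180-90,1))
E
python3 - <<'E'
from h import *
go(.684,-.080,.006,-33.2); pots("t6")
E
```

```text
at [ 0.6608 -0.089   0.1997] a 147.0 q6 -1.17 twist 0.04 shift [-0.5   0.68  6.45] F [ 0.5  0.5 -0.4] open 0.8 t 12.7167
pot [382. 194.] [ 646. -228.] 80.0 44.0 L -14.2
pot [446. 217.] [ 599. -368.] 84.0 50.0 L 0.4
pot [390. 262.] [ 498. -238.] 49.0 44.0 L 27.9
pot [478. 266.] [ 487. -431.] 85.0 49.0 L -29.4
```

>>> carry_out:
  rows:
    - [[-0.5,0.68,0],0,-0.6]
    - [[0,0,0.95],0,-0.6]
    - [[0,0,0.95],0,-0.6]
    - [[0,0,0.95],0,-0.6]
    - [[0,0,0.95],0,-0.6]
    - [[0,0,0.95],0,-0.6]
    - [[0,0,0.95],0,-0.6]
    - [[0,0,0.6],0,-0.6]
    - [[0,0,0],0,-0.6]
    - [[0,0,0],0,1]
    - [[0,0,0],0,1]
    - [[0,0,0],0,1]
    - [[0,0,0],0,1]
    - [[0,0,0],0,1]
    - [[0,0,0],0,1]
    - [[0,0,-0.5],0,1]
    - [[0,0,-1],0,1]
    - [[0,0,-1],0,1]
    - [[0,0,-1],0,1]
    - [[0,0,-1],0,1]
  newtons: 40

```text
time: 14.43
eef_pos: [0.6846, -0.0788, 0.1504]
orientation: [0.892, 3.012, 0.0]
ft_force: [1.1, -0.1, -1.9]
opening: 0.576
gripper_force: 42.5
```

Run:
```python
from h import *
go(.70,.16,.20)
```

```text
at [ 0.6846 -0.0788  0.1504] a 147.0 q6 -1.15 twist 0.0 shift [ 3.91  6.95 -1.66] F [ 1.1 -0.1 -1.9] open 0.58 t 14.4333
```

>>> carry_out:
  rows:
    - [[0,0,-0.9],0,1]
    - [[0,0,-0.8],0,1]
    - [[0.57,0.85,0],0,1]
    - [[0.57,0.85,0],0,1]
    - [[0.57,0.85,0],0,1]
    - [[0.57,0.85,0],0,1]
    - [[0.57,0.85,0],0,1]
    - [[0.57,0.85,0],0,1]
    - [[0.57,0.85,0],0,1]
    - [[0.57,0.85,0],0,1]
    - [[0.57,0.85,0],0,1]
    - [[0.57,0.85,0],0,1]
    - [[0.57,0.85,0],0,1]
    - [[0,0,0],0,1]
    - [[0,0,0],0,1]

```text
time: 15.68
eef_pos: [0.6794, 0.2606, 0.1997]
orientation: [0.889, 3.013, 0.001]
ft_force: [0.2, -0.8, -1.9]
opening: 0.579
gripper_force: 42.7
```

>>> carry_out:
  rows:
    - [[0,0,0.9],0,1]
    - [[0,0,0.9],0,1]
    - [[0,0,0.9],0,1]
    - [[0,0,0.9],0,1]
    - [[0,0,0],0,1]
    - [[0,0,0],0,-0.5]
    - [[0,0,0],0,-0.5]
    - [[0,0,0],0,-0.5]
    - [[0,0,-0.9],0,-0.5]
    - [[0,0,-0.9],0,-0.5]
    - [[0,0,-0.9],0,-0.5]
    - [[0,0,-0.9],0,-0.5]

```text
time: 16.68
eef_pos: [0.6804, 0.259, 0.2021]
orientation: [0.892, 3.01, 0.002]
ft_force: [-0.0, 1.0, 0.0]
opening: 0.749
gripper_force: 0.0
```

Run:
```python
from h import *
go(.645,-.219,.2,-33.5); pots("t7")
```

```text
at [0.6804 0.259  0.2021] a 147.0 q6 -0.67 twist 0.1 shift [ -7.81 -13.94   0.06] F [-0.  1.  0.] open 0.75 t 16.6833
pot [378. 197.] [ 646. -219.] 85.0 50.0 L -33.7
pot [446. 217.] [ 598. -369.] 83.0 52.0 L 0.2
pot [390. 262.] [ 498. -238.] 49.0 44.0 L 28.4
pot [478. 266.] [ 487. -432.] 85.0 49.0 L -29.5
```

>>> carry_out:
  rows:
    - [[-0.49,-0.87,0],0.1,-0.5]
    - [[-0.49,-0.87,0],0,-0.5]
    - [[-0.49,-0.87,0],0,-0.5]
    - [[-0.49,-0.87,0],0,-0.5]
    - [[-0.49,-0.87,0],0,-0.5]
    - [[-0.49,-0.87,0],0,-0.5]
    - [[-0.49,-0.87,0],0,-0.5]
    - [[-0.49,-0.87,0],0,-0.5]
    - [[-0.49,-0.87,0],0,-0.5]
    - [[-0.49,-0.87,0],0,-0.5]
    - [[-0.49,-0.87,0],0,-0.5]
    - [[-0.49,-0.87,0],0,-0.5]
    - [[-0.49,-0.87,0],0,-0.5]
    - [[-0.49,-0.87,0],0,-0.5]
    - [[-0.49,-0.87,0],0,-0.5]
    - [[-0.49,-0.87,0],0,-0.5]
    - [[0,0,1],0,-0.5]
    - [[0,0,1],0,-0.5]
    - [[0,0,0],0,-0.5]

```text
time: 18.32
eef_pos: [0.6433, -0.2191, 0.1353]
orientation: [-0.906, -3.003, -0.001]
ft_force: [-1.6, 0.4, -1.2]
opening: 0.751
gripper_force: 0.0
```

Run:
```python
from h import *
go(.645,-.219,.006,-33.6)
```

```text
at [ 0.6433 -0.2191  0.1353] a 146.4 q6 -1.36 twist 0.0 shift [-0.06  0.04  4.31] F [-1.6  0.4 -1.2] open 0.75 t 18.3167
```

>>> carry_out:
  rows:
    - [[-0.06,0,1],0,-0.5]
    - [[0,0,1],0,-0.5]
    - [[0,0,1],0,-0.5]
    - [[0,0,0.8],0,-0.5]
    - [[0,0,0.5],0,-0.5]
    - [[0,0,0],0,-0.5]
    - [[0,0,0],0,1]
    - [[0,0,0],0,1]
    - [[0,0,0],0,1]
    - [[0,0,0],0,1]
    - [[0,0,0],0,1]
    - [[0,0,-0.6],0,1]
    - [[0,0,-1],0,1]
    - [[0,0,-1],0,1]
    - [[0,0,-1],0,1]
    - [[0,0,-1],0,1]
    - [[0,0,-1],0,1]
    - [[0,0,-0.9],0,1]

```text
time: 19.82
eef_pos: [0.6473, -0.2202, 0.2076]
orientation: [0.905, 3.007, -0.0]
ft_force: [0.3, -1.1, -0.7]
opening: 0.579
gripper_force: 42.8
```

>>> carry_out:
  rows:
    - [[0.525,0.915,0],0,1]
    - [[0.525,0.915,0],0,1]
    - [[0.525,0.915,0],0,1]
    - [[0.525,0.915,0],0,1]
    - [[0.525,0.915,0],0,1]
    - [[0.525,0.915,0],0,1]
    - [[0.525,0.915,0],0,1]
    - [[0.525,0.915,0],0,1]
    - [[0.525,0.915,0],0,1]
    - [[0.525,0.915,0],0,1]
    - [[0.525,0.915,0],0,1]
    - [[0.525,0.915,0],0,1]
    - [[0,0,0],0,1]
    - [[0,0,0],0,1]

```text
time: 20.98
eef_pos: [0.6713, 0.1607, 0.2053]
orientation: [0.901, 3.009, 0.001]
ft_force: [0.4, -0.2, -1.2]
opening: 0.575
gripper_force: 42.8
```

>>> carry_out:
  rows:
    - [[0,0,0.9],0,1]
    - [[0,0,0.9],0,1]
    - [[0,0,0.9],0,1]
    - [[0,0,0.8],0,1]
    - [[0,0,0],0,1]
    - [[0,0,0],0,-0.4]
    - [[0,0,0],0,-0.4]
    - [[0,0,0],0,-0.4]
    - [[0,0,-0.9],0,-0.4]
    - [[0,0,-0.9],0,-0.4]
    - [[0,0,-0.9],0,-0.4]
    - [[0,0,-0.9],0,-0.4]

```text
time: 21.98
eef_pos: [0.6719, 0.1588, 0.2109]
orientation: [0.905, 3.006, 0.002]
ft_force: [0.2, 0.0, 0.3]
opening: 0.697
gripper_force: 0.0
```

Run:
```python
from h import *
pots("t8"); go(.598,-.3685,.15,0); go(.487,-.432,.15,-29.5)
```

```text
pot [446. 217.] [ 599. -369.] 84.0 51.0 L 0.9
pot [389. 262.] [ 498. -238.] 50.0 44.0 L 26.1
pot [478. 266.] [ 487. -431.] 84.0 49.0 L -29.9
at [0.6744 0.1593 0.2168] a 146.5 q6 -0.8 twist -6.7 shift [  2.57 -17.6    2.17] F [2.7 0.8 5.5] open 0.7 t 22.0333
at [0.6744 0.1593 0.2168] a 146.5 q6 -0.8 twist -0.8 shift [ -4.25 -20.24   2.13] F [2.7 0.8 5.5] open 0.7 t 22.0333
```

>>> carry_out:
  rows:
    - [[0,0,0],-0.96,-0.4]
    - [[0,0,0],-0.96,-0.4]
    - [[0,0,0],-0.96,-0.4]
    - [[0,0,0],-0.96,-0.4]
    - [[0,0,0],-0.96,-0.4]
    - [[0,0,0],-0.96,-0.4]
    - [[0,0,0],-0.94,-0.4]
    - [[0.15,-0.98,0],0,-0.4]
    - [[0.15,-0.98,0],0,-0.4]
    - [[0.15,-0.98,0],0,-0.4]
    - [[0.15,-0.98,0],0,-0.4]
    - [[0.15,-0.98,0],0,-0.4]
    - [[0.15,-0.98,0],0,-0.4]
    - [[0.15,-0.98,0],0,-0.4]
    - [[0.15,-0.98,0],0,-0.4]
    - [[0.15,-0.98,0],0,-0.4]
    - [[0.15,-0.98,0],0,-0.4]
    - [[0.15,-0.98,0],0,-0.4]
    - [[0.15,-0.98,0],0,-0.4]
    - [[0.15,-0.98,0],0,-0.4]

```text
time: 23.7
eef_pos: [0.613, -0.2251, 0.2094]
orientation: [0.0, 3.139, -0.002]
ft_force: [-0.0, -0.9, 0.0]
opening: 0.699
gripper_force: 0.0
```

>>> carry_out:
  rows:
    - [[0.15,-0.98,0],0,-0.4]
    - [[0.15,-0.98,0],0,-0.4]
    - [[0.15,-0.98,0],0,-0.4]
    - [[0.15,-0.98,0],0,-0.4]
    - [[0.1,-0.98,0],0,-0.4]
    - [[0,0,1],0,-0.4]
    - [[0,0,1],0,-0.4]
    - [[0,0,0],0,-0.4]
    - [[0,0,0],0,-0.4]

```text
time: 24.45
eef_pos: [0.5913, -0.3701, 0.1478]
orientation: [-0.0, -3.14, -0.001]
ft_force: [0.1, -0.1, -0.1]
opening: 0.697
gripper_force: 0.0
```

Run:
```python
from h import *
go(.598,-.3685,.006,0.5); pots("t9")
```

```text
at [ 0.5913 -0.3701  0.1478] a 180.0 q6 -2.17 twist -0.1 shift [-0.23  0.05  4.73] F [ 0.1 -0.1 -0.1] open 0.7 t 24.45
```

>>> carry_out:
  rows:
    - [[-0.23,0.05,1],0,-0.4]
    - [[0,0,1],0,-0.4]
    - [[0,0,1],0,-0.4]
    - [[0,0,1],0,-0.4]
    - [[0,0,0.7],0,-0.4]
    - [[0,0,0],0,-0.4]
    - [[0,0,0],0,1]
    - [[0,0,0],0,1]
    - [[0,0,0],0,1]
    - [[0,0,0],0,1]
    - [[0,0,0],0,1]
    - [[0,0,-0.7],0,1]
    - [[0,0,-1],0,1]
    - [[0,0,-1],0,1]
    - [[0,0,-1],0,1]
    - [[0,0,-1],0,1]
    - [[0,0,-1],0,1]
    - [[0,0,-1],0,1]

```text
time: 26.0
eef_pos: [0.5985, -0.3687, 0.2098]
orientation: [0.0, 3.141, -0.001]
ft_force: [0.6, 0.0, -1.1]
opening: 0.586
gripper_force: 43.5
```

>>> carry_out:
  rows:
    - [[-0.05,0.98,0],0,1]
    - [[-0.05,0.98,0],0,1]
    - [[-0.05,0.98,0],0,1]
    - [[-0.05,0.98,0],0,1]
    - [[-0.05,0.98,0],0,1]
    - [[-0.05,0.98,0],0,1]
    - [[-0.05,0.98,0],0,1]
    - [[-0.05,0.98,0],0,1]
    - [[-0.05,0.98,0],0,1]
    - [[-0.05,0.98,0],0,1]
    - [[-0.05,0.98,0],0,1]
    - [[-0.05,0.98,0],0,1]
    - [[-0.05,0.98,0],0,1]
    - [[-0.05,0.98,0],0,1]
    - [[-0.05,0.98,0],0,1]
    - [[-0.05,0.98,0],0,1]
    - [[-0.05,0.98,0],0,1]
    - [[-0.05,0.98,0],0,1]
    - [[-0.05,0.98,0],0,1]
    - [[0,0.85,0],0,1]

```text
time: 27.67
eef_pos: [0.6274, 0.2172, 0.2083]
orientation: [-0.0, 3.141, 0.001]
ft_force: [-0.4, -0.0, -1.0]
opening: 0.578
gripper_force: 43.6
```

Run:
```python
from h import *
go(.635,.215,.12); pots("t10")
```

```text
at [0.6274 0.2172 0.2083] a -180.0 q6 -1.28 twist 0.0 shift [-0.25 -0.07  2.94] F [-0.4 -0.  -1. ] open 0.58 t 27.6667
pot [390. 262.] [ 498. -239.] 49.0 43.0 L 27.9
pot [478. 266.] [ 487. -431.] 84.0 49.0 L -28.9
```

>>> carry_out:
  rows:
    - [[-0.25,0,0.8],0,1]
    - [[0,0,0.8],0,1]
    - [[0,0,0.8],0,1]
    - [[0,0,0.6],0,1]
    - [[0,0,0],0,1]
    - [[0,0,0],0,-0.4]
    - [[0,0,0],0,-0.4]
    - [[0,0,0],0,-0.4]
    - [[0,0,-0.9],0,-0.4]
    - [[0,0,-0.9],0,-0.4]
    - [[0,0,-0.9],0,-0.4]
    - [[0,0,-0.9],0,-0.4]
    - [[0,0,0],0,-0.4]

```text
time: 28.8
eef_pos: [0.6378, 0.2161, 0.233]
orientation: [0.0, 3.132, 0.004]
ft_force: [0.8, 0.4, 0.1]
opening: 0.702
gripper_force: 0.0
```

Run:
```python
from h import *
go(.487,-.4315,.15,-29.5)
```

```text
at [0.6378 0.2161 0.233 ] a 180.0 q6 -1.29 twist 5.9 shift [ -6.24 -21.28   2.66] F [0.8 0.4 0.1] open 0.7 t 28.8
```

>>> carry_out:
  rows:
    - [[0,0,0],0.98,-0.4]
    - [[0,0,0],0.98,-0.4]
    - [[0,0,0],0.98,-0.4]
    - [[0,0,0],0.98,-0.4]
    - [[0,0,0],0.98,-0.4]
    - [[0,0,0],0.98,-0.4]
    - [[-0.28,-0.97,0],0,-0.4]
    - [[-0.28,-0.97,0],0,-0.4]
    - [[-0.28,-0.97,0],0,-0.4]
    - [[-0.28,-0.97,0],0,-0.4]
    - [[-0.28,-0.97,0],0,-0.4]
    - [[-0.28,-0.97,0],0,-0.4]
    - [[-0.28,-0.97,0],0,-0.4]
    - [[-0.28,-0.97,0],0,-0.4]
    - [[-0.28,-0.97,0],0,-0.4]
    - [[-0.28,-0.97,0],0,-0.4]
    - [[-0.28,-0.97,0],0,-0.4]
    - [[-0.28,-0.97,0],0,-0.4]
    - [[-0.28,-0.97,0],0,-0.4]
    - [[-0.28,-0.97,0],0,-0.4]

```text
time: 30.47
eef_pos: [0.5372, -0.199, 0.2271]
orientation: [0.797, 3.036, -0.001]
ft_force: [0.6, -0.8, 0.0]
opening: 0.701
gripper_force: 0.0
```

>>> carry_out:
  rows:
    - [[-0.28,-0.97,0],0,-0.4]
    - [[-0.28,-0.97,0],0,-0.4]
    - [[-0.28,-0.97,0],0,-0.4]
    - [[-0.28,-0.97,0],0,-0.4]
    - [[-0.28,-0.97,0],0,-0.4]
    - [[-0.28,-0.97,0],0,-0.4]
    - [[-0.28,-0.97,0],0,-0.4]
    - [[-0.28,-0.97,0],0,-0.4]
    - [[0,0,0.9],0,-0.4]
    - [[0,0,0.9],0,-0.4]
    - [[0,0,0],0,-0.4]
    - [[0,0,0],0,-0.4]

```text
time: 31.47
eef_pos: [0.481, -0.4329, 0.1718]
orientation: [-0.797, -3.038, -0.001]
ft_force: [0.7, 0.4, 0.9]
opening: 0.703
gripper_force: 0.0
```

Run:
```python
from h import *
go(.487,-.4315,.006,-29.5); pots("t11"); shot("wrist","w11")
```

```text
at [ 0.481  -0.4329  0.1718] a 150.6 q6 -1.84 twist 0.02 shift [-0.16  0.14  5.53] F [0.7 0.4 0.9] open 0.7 t 31.4667
```

View pics/w11.png

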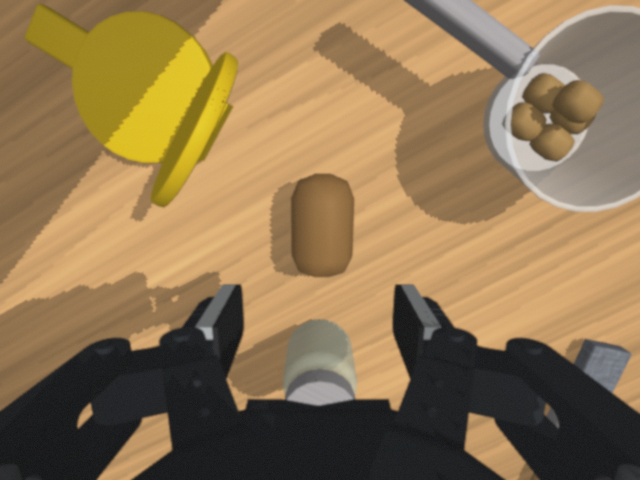

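Potato 3 is at (322,225), between the fingers. The jar at (320,370) is clear, and the cup holds 5 small potatoes. I'll grasp.

>>> carry_out:
  rows:
    - [[-0.16,0.14,0.9],0,-0.4]
    - [[0,0,1],0,-0.4]
    - [[0,0,1],0,-0.4]
    - [[0,0,1],0,-0.4]
    - [[0,0,1],0,-0.4]
    - [[0,0,0.6],0,-0.4]
    - [[0,0,0],0,-0.4]
    - [[0,0,0],0,1]
    - [[0,0,0],0,1]
    - [[0,0,0],0,1]
    - [[0,0,0],0,1]
    - [[0,0,0],0,1]
    - [[0,0,-0.7],0,1]
    - [[0,0,-1],0,1]
    - [[0,0,-1],0,1]
    - [[0,0,-1],0,1]
    - [[0,0,-1],0,1]
    - [[0,0,-1],0,1]
    - [[0,0,-1],0,1]
    - [[0,0,-0.8],0,1]

```text
time: 33.23
eef_pos: [0.4879, -0.4321, 0.2348]
orientation: [0.797, 3.037, -0.002]
ft_force: [1.4, 0.1, -1.9]
opening: 0.577
gripper_force: 42.2
```

Run:
```python
from h import *
p,d,c=shot("top","t12"); go(.62,.27,.22)
cv2.imwrite("pics/z12.png",np.vstack([cv2.resize(p[120:300,80:400,::-1],(480,270))]))
```

```text
at [ 0.4894 -0.4335  0.2392] a 150.6 q6 -1.83 twist 0.0 shift [ 7.73 22.57  0.54] F [ 1.5 -2.4  4. ] open 0.58 t 33.2833
```

View pics/z12.png

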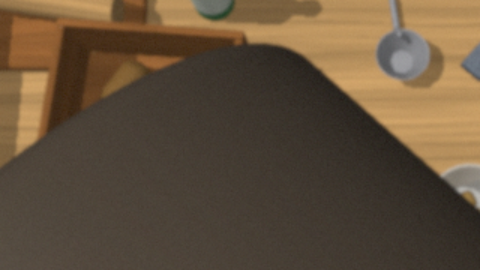

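The arm hides most of the bin. I'll take the last potato to the bin's front-left.

>>> carry_out:
  rows:
    - [[0.34,0.98,0],0,1]
    - [[0.34,0.98,0],0,1]
    - [[0.34,0.98,0],0,1]
    - [[0.34,0.98,0],0,1]
    - [[0.34,0.98,0],0,1]
    - [[0.34,0.98,0],0,1]
    - [[0.34,0.98,0],0,1]
    - [[0.34,0.98,0],0,1]
    - [[0.34,0.98,0],0,1]
    - [[0.34,0.98,0],0,1]
    - [[0.34,0.98,0],0,1]
    - [[0.34,0.98,0],0,1]
    - [[0.34,0.98,0],0,1]
    - [[0.34,0.98,0],0,1]
    - [[0.34,0.98,0],0,1]
    - [[0.34,0.98,0],0,1]
    - [[0.34,0.98,0],0,1]
    - [[0.34,0.98,0],0,1]

```text
time: 34.78
eef_pos: [0.5876, 0.1209, 0.232]
orientation: [0.797, 3.038, 0.0]
ft_force: [-0.3, 0.6, -1.2]
opening: 0.58
gripper_force: 42.3
```

>>> carry_out:
  rows:
    - [[0.34,0.98,0],0,1]
    - [[0.34,0.98,0],0,1]
    - [[0.34,0.98,0],0,1]
    - [[0.34,0.98,0],0,1]
    - [[0.34,0.98,0],0,1]
    - [[0,0,0],0,1]
    - [[0,0,0],0,1]

```text
time: 35.37
eef_pos: [0.6151, 0.274, 0.2314]
orientation: [0.794, 3.04, 0.0]
ft_force: [0.1, -0.2, -1.4]
opening: 0.579
gripper_force: 42.4
```

Run:
```python
from h import *
p,d,c=shot("wrist","w13"); go(.62,.275,.12)
cv2.imwrite("pics/w13s.png",cv2.resize(p[:,:,::-1],(480,360)))
```

```text
at [0.615  0.2728 0.2315] a 150.7 q6 -0.69 twist 0.0 shift [-0.11  0.15  3.72] F [-0.3 -0.8 -1.2] open 0.58 t 35.4167
```

View pics/w13s.png

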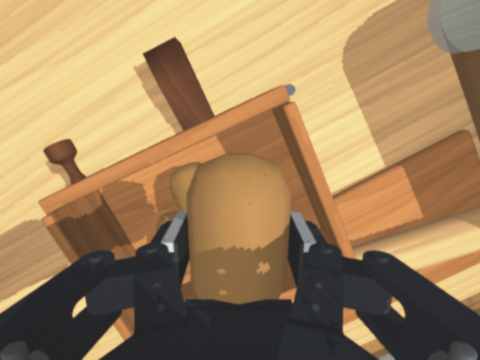

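Gate and wedge are still in place, and the held potato is over the free front-left corner.

>>> carry_out:
  rows:
    - [[-0.1,0.15,0.9],0,1]
    - [[0,0,0.9],0,1]
    - [[0,0,0.9],0,1]
    - [[0,0,0.9],0,1]
    - [[0,0,0.6],0,1]
    - [[0,0,0],0,1]
    - [[0,0,0],0,0.1]
    - [[0,0,0],0,-0.4]
    - [[0,0,0],0,-0.4]
    - [[0,0,0],0,-0.4]
    - [[0,0,-0.9],0,-0.4]
    - [[0,0,-0.9],0,-0.4]
    - [[0,0,-0.9],0,-0.4]
    - [[0,0,-0.9],0,-0.4]
    - [[0,0,0],0,-0.4]
    - [[0,0,0],0,-0.4]

```text
time: 36.75
eef_pos: [0.6209, 0.2751, 0.2158]
orientation: [0.797, 3.036, 0.003]
ft_force: [0.9, 0.1, 0.2]
opening: 0.702
gripper_force: 0.0
```

Run:
```python
from h import *
# cup: handle axis & rim circle from top view t0
p,d,c=shot("top","t14"); P=cloud(c,d); Z=P[...,2]; v,u=np.mgrid[:480,:640]
m=(Z>.066)&(Z<.085)&(u>355)&(u<428)&(v>222)&(v<292); k=P[m][:,:2]*1000
(cx,cy),r=cv2.minEnclosingCircle(k.astype(np.float32)); print("rim",cx,cy,r)
m=(Z>.05)&(Z<.085)&(u>400)&(u<445)&(v>285)&(v<332); k=P[m]*1000
k=k[np.hypot(k[:,0]-cx,k[:,1]-cy)>70]
b=cv2.boxPoints(cv2.minAreaRect(k[:,:2].astype(np.float32))); print(b.round(),np.median(k[:,2]),k[:,:2].mean(0))
vx=cv2.fitLine(k[:,:2].astype(np.float32),cv2.DIST_L2,0,.01,.01).ravel(); print("line",vx, np.degrees(np.arctan2(vx[1],vx[0])))
print("dir cup->handle", np.degrees(np.arctan2(*(k[:,:2].mean(0)-[cx,cy])[::-1])), np.hypot(k[:,0]-cx,k[:,1]-cy).max())
go(.4,-.29,.2,30)
```

```text
rim 490.2712707519531 -246.58641052246094 71.46124267578125
[[ 360. -305.]
 [ 368. -319.]
 [ 432. -285.]
 [ 424. -271.]] 71.04217871431949 [ 395.02269812 -293.65904304]
line [   0.88251454    0.47028512  395.0227     -293.65906   ] 28.052807
dir cup->handle -153.70103660114955 142.08597677592942
at [0.6201 0.2748 0.2142] a 150.6 q6 -0.69 twist -11.88 shift [ 15.77 -12.64   0.46] F [-0.4 -0.5 -0.5] open 0.69 t 36.8
```

>>> carry_out:
  rows:
    - [[0,0,-0.2],0.98,-0.4]
    - [[0,0,-0.2],0.98,-0.4]
    - [[0,0,-0.2],0.98,-0.4]
    - [[0,0,-0.2],0.98,-0.4]
    - [[0,0,0],0.98,-0.4]
    - [[0,0,0],0.98,-0.4]
    - [[0,0,0],0.98,-0.4]
    - [[0,0,0],0.98,-0.4]
    - [[0,0,0],0.98,-0.4]
    - [[0,0,0],0.98,-0.4]
    - [[0,0,0],0.98,-0.4]
    - [[0,0,0],0.98,-0.4]
    - [[0,0,0],0.98,-0.4]
    - [[0,0,0],0.98,-0.4]
    - [[0,0,0],0.98,-0.4]
    - [[0,0,0],0.98,-0.4]
    - [[0,0,0],0.98,-0.4]
    - [[0,0,0],0.98,-0.4]
    - [[0,0,0],0.98,-0.4]
    - [[0,0,0],0.98,-0.4]

```text
time: 38.47
eef_pos: [0.6194, 0.2745, 0.236]
orientation: [-2.819, -1.386, 0.004]
ft_force: [0.6, -0.1, 0.7]
opening: 0.701
gripper_force: 0.0
```

>>> carry_out:
  rows:
    - [[0,0,0],0.98,-0.4]
    - [[0,0,0],0.98,-0.4]
    - [[0,0,0],0.98,-0.4]
    - [[0,0,0],0.98,-0.4]
    - [[0,0,0],0.98,-0.4]
    - [[0,0,0],0,-0.4]

```text
time: 38.97
eef_pos: [0.6194, 0.2745, 0.2361]
orientation: [3.049, 0.756, -0.004]
ft_force: [0.7, -0.8, -0.2]
opening: 0.702
gripper_force: 0.0
```

Run:
```python
from h import *
go(.398,-.292,.2,28)
p,d,c=shot("top","t15"); print(0)
```

```text
at [0.6194 0.2745 0.2361] a 27.8 q6 1.46 twist -0.03 shift [-15.38  13.21   1.24] F [ 0.7 -0.8 -0.2] open 0.7 t 38.9667
0
```

>>> carry_out:
  rows:
    - [[-0.85,0.73,0],0,-0.4]
    - [[-0.85,0.73,0],0,-0.4]
    - [[-0.85,0.73,0],0,-0.4]
    - [[-0.85,0.73,0],0,-0.4]
    - [[-0.85,0.73,0],0,-0.4]
    - [[-0.85,0.73,0],0,-0.4]
    - [[-0.85,0.73,0],0,-0.4]
    - [[-0.85,0.73,0],0,-0.4]
    - [[-0.85,0.73,0],0,-0.4]
    - [[-0.85,0.73,0],0,-0.4]
    - [[-0.85,0.73,0],0,-0.4]
    - [[-0.85,0.73,0],0,-0.4]
    - [[-0.85,0.73,0],0,-0.4]
    - [[-0.85,0.73,0],0,-0.4]
    - [[-0.85,0.73,0],0,-0.4]
    - [[-0.85,0.73,0],0,-0.4]
    - [[-0.85,0.73,0],0,-0.4]
    - [[-0.85,0.73,0],0,-0.4]
    - [[0,0,0.7],0,-0.4]
    - [[0,0,0],0,-0.4]

```text
time: 40.68
eef_pos: [0.3988, -0.2895, 0.214]
orientation: [-3.045, -0.762, 0.004]
ft_force: [-1.4, 1.2, -1.2]
opening: 0.701
gripper_force: 0.0
```

Run:
```python
from h import *
go(.398,-.292,.041,28)
p,d,c=shot("wrist","w16"); print(proj(c,[[.398,-.292,.071],[.36,-.312,.071],[.502,-.237,.075]]))
```

```text
at [ 0.3988 -0.2895  0.214 ] a 28.1 q6 0.39 twist 0.02 shift [-0.05  0.08  5.77] F [-1.4  1.2 -1.2] open 0.7 t 40.6833
[[319.05236343 224.50669809]
 [318.63995982 276.17731691]
 [320.03243588  60.12518623]]
```

View pics/w16.png

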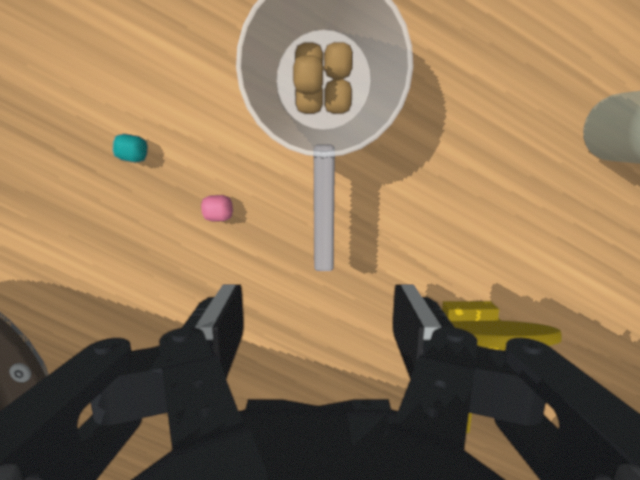

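The handle is at column 324, with its rear end at row 270, and 5 small potatoes are visible. A slight correction, then descend and grip hard.

>>> carry_out:
  rows:
    - [[0.05,0.18,0.8],0.02,-0.1]
    - [[0,0,1],0,-0.1]
    - [[0,0,1],0,-0.1]
    - [[0,0,1],0,-0.1]
    - [[0,0,1],0,-0.1]
    - [[0,0,0.95],0,-0.1]
    - [[0,0,0],0,-0.1]
    - [[0,0,0],0,1]
    - [[0,0,0],0,1]
    - [[0,0,0],0,1]
    - [[0,0,0],0,1]
    - [[0,0,0],0,1]
    - [[0,0,0],0,1]
    - [[0,0,0],0,1]
    - [[0,0,0],0,1]
    - [[0,0,0],0,1]
  newtons: 120

```text
time: 42.07
eef_pos: [0.4054, -0.2937, 0.0455]
orientation: [3.047, 0.759, 0.002]
ft_force: [-1.1, 1.3, 9.6]
opening: 0.162
gripper_force: 118.0
```

>>> carry_out:
  rows:
    - [[0,0,-0.2],0,1]
    - [[0,0,-0.2],0,1]
    - [[0,0,-0.2],0,1]
    - [[0,0,0],0,1]
    - [[0,0,0],0,1]
    - [[0,0,0],0,1]

```text
time: 42.57
eef_pos: [0.4047, -0.2931, 0.0622]
orientation: [3.048, 0.76, 0.0]
ft_force: [-0.4, -0.1, -2.5]
opening: 0.162
gripper_force: 117.2
```

```bash
cat >> h.py <<'E'
def rimz(name):
    "height of cup rim along tool x, from wrist depth"
    p,d,c=shot("wrist",name); P=cloud(c,d); st=manip.get_state(); R=Ro.from_rotvec(st["orientation"]).as_matrix()
    q=(P-st["eef_pos"])@R
    for x0 in (.06,.1,.14,.17): 
        m=(abs(q[...,0]-x0)<.006)&(abs(q[...,1])<.075); z=P[...,2][m]; print(x0,m.sum(),np.percentile(z,[50,98]).round(3) if m.any() else 0)
E
python3 - <<'E'
from h import *
go(.4,-.29,.2); rimz("w17"); shot("side","s17")
p=cv2.imread("pics/s17.png"); cv2.imwrite("pics/z17.png",cv2.resize(p[230:430,180:440],(520,400)))
E
```

```text
at [ 0.4047 -0.2931  0.0622] a 28.0 q6 0.39 twist 0.0 shift [-0.09 -0.16 -4.59] F [-0.4 -0.1 -2.5] open 0.16 t 42.5667
0.06 10171 [0.074 0.091]
0.1 14854 [0.059 0.09 ]
0.14 0 0
0.17 0 0
```

View pics/z17.png

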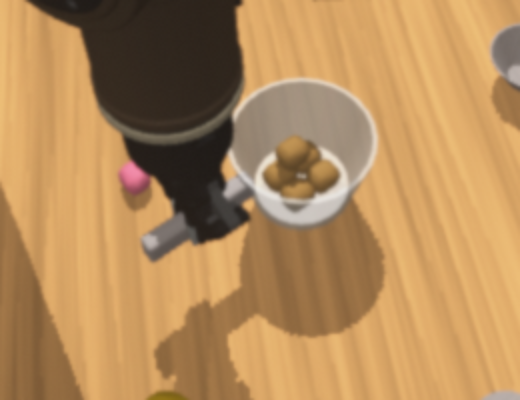

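The cup is held level with all potatoes in it. I'll lift it and carry it gently to the bin.

>>> carry_out:
  rows:
    - [[0,0,-0.2],0,1]
    - [[0,0,-0.4],0,1]
    - [[0,0,-0.6],0,1]
    - [[0,0,-0.6],0,1]
    - [[0,0,-0.6],0,1]
    - [[0,0,-0.6],0,1]
    - [[0,0,-0.6],0,1]
    - [[0,0,-0.6],0,1]
    - [[0,0,-0.6],0,1]
    - [[0,0,-0.6],0,1]
    - [[0,0,-0.6],0,1]
    - [[0,0,-0.6],0,1]
    - [[0,0,-0.5],0,1]
    - [[0,0,-0.2],0,1]
    - [[0,0,0],-0.2,1]
    - [[0,0,0],-0.5,1]
    - [[0,0,0],-0.7,1]
    - [[0,0,0],-0.7,1]
    - [[0,0,0],-0.7,1]
    - [[0,0,0],-0.7,1]

```text
time: 44.33
eef_pos: [0.4042, -0.2927, 0.2798]
orientation: [-2.893, -1.22, 0.001]
ft_force: [0.0, -0.4, -2.5]
opening: 0.16
gripper_force: 117.1
```

>>> carry_out:
  rows:
    - [[0,0,0],-0.7,1]
    - [[0,0,0],-0.7,1]
    - [[0,0,0],-0.7,1]
    - [[0,0,0],-0.7,1]
    - [[0,0,0],-0.7,1]
    - [[0,0,0],-0.7,1]
    - [[0,0,0],-0.7,1]
    - [[0,0,0],-0.7,1]
    - [[0,0,0],-0.7,1]
    - [[0,0,0],-0.7,1]
    - [[0,0,0],-0.5,1]
    - [[0,0,0],-0.4,1]
    - [[0,0,0],0,1]
    - [[0,0,0],0,1]

```text
time: 45.5
eef_pos: [0.4044, -0.2929, 0.2802]
orientation: [-2.316, -2.121, 0.0]
ft_force: [-0.1, -0.1, -2.4]
opening: 0.162
gripper_force: 117.0
```

Run:
```python
from h import *
go(.648,.152,.28,85)
```

```text
at [ 0.4044 -0.2929  0.2802] a 85.0 q6 -0.6 twist -0.01 shift [1.548e+01 6.800e+00 1.000e-02] F [-0.1 -0.1 -2.4] open 0.16 t 45.5
```

>>> carry_out:
  rows:
    - [[0.2,0.09,0],0,1]
    - [[0.4,0.18,0],0,1]
    - [[0.6,0.26,0],0,1]
    - [[0.75,0.33,0],0,1]
    - [[0.75,0.33,0],0,1]
    - [[0.75,0.33,0],0,1]
    - [[0.75,0.33,0],0,1]
    - [[0.75,0.33,0],0,1]
    - [[0.75,0.33,0],0,1]
    - [[0.75,0.33,0],0,1]
    - [[0.75,0.33,0],0,1]
    - [[0.75,0.33,0],0,1]
    - [[0.75,0.33,0],0,1]
    - [[0.75,0.33,0],0,1]
    - [[0.75,0.33,0],0,1]
    - [[0.75,0.33,0],0,1]
    - [[0.75,0.33,0],0,1]
    - [[0.75,0.33,0],0,1]
    - [[0.75,0.33,0],0,1]
    - [[0.75,0.33,0],0,1]

```text
time: 47.17
eef_pos: [0.6249, 0.1094, 0.2806]
orientation: [-2.317, -2.121, 0.001]
ft_force: [-0.5, -0.0, -2.7]
opening: 0.162
gripper_force: 117.1
```

>>> carry_out:
  rows:
    - [[0.7,0.31,0],0,1]
    - [[0.5,0.22,0],0,1]
    - [[0.3,0.13,0],0,1]
    - [[0,0,0],0,1]
    - [[0,0,0],0,1]
    - [[0,0,0],0,1]

```text
time: 47.67
eef_pos: [0.6479, 0.1501, 0.2809]
orientation: [-2.317, -2.122, 0.001]
ft_force: [0.4, -0.2, -1.9]
opening: 0.158
gripper_force: 117.2
```

Run:
```python
from h import *
go(.648,.152,.28,85)
p,d,c=shot("wrist","w18"); P=cloud(c,d)
s,ds,cs=shot("side","s18"); 
cv2.imwrite("pics/z18.png",np.hstack([cv2.resize(p[:,:,::-1],(400,300)),cv2.resize(s[20:260,200:520,::-1],(400,300))]))
```

```text
at [0.6479 0.1501 0.2809] a 85.0 q6 0.27 twist -0.01 shift [ 0.06 -0.    0.03] F [ 0.4 -0.2 -1.9] open 0.16 t 47.6667
```

View pics/z18.png

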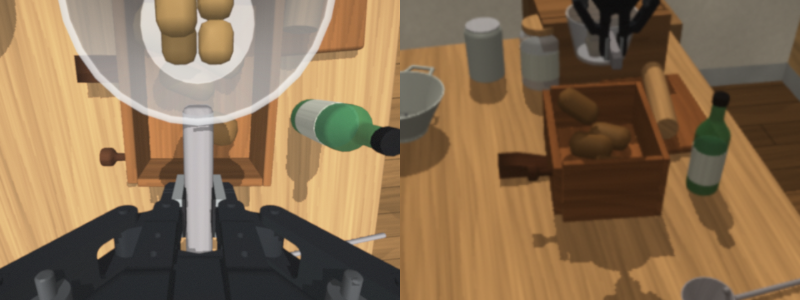

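Cup above the bin, four potatoes in the bin, wedge in place. Now I'll ease the grip so the cup swings nose-down.

>>> carry_out:
  rows:
    - [[0,0,0],0,1]
    - [[0,0,0],0,1]
    - [[0,0,0],0,1]
    - [[0,0,0],0,1]
  newtons: 40

```text
time: 48.1
eef_pos: [0.6484, 0.1505, 0.2812]
orientation: [2.317, 2.122, 0.0]
ft_force: [-0.6, 0.3, -2.9]
opening: 0.159
gripper_force: 117.2
```

>>> carry_out:
  rows:
    - [[0,0,0],0,1]
    - [[0,0,0],0,1]
    - [[0,0,0],0,1]
    - [[0,0,0],0,1]
    - [[0,0,0],0,1]
    - [[0,0,0],0,1]
  newtons: 20

```text
time: 48.6
eef_pos: [0.6484, 0.1508, 0.2811]
orientation: [-2.316, -2.122, 0.0]
ft_force: [0.2, 0.4, -1.5]
opening: 0.159
gripper_force: 117.2
```

Run:
```python
from h import *
go(.648,.152,.28,85)
p,d,c=shot("wrist","w19"); P=cloud(c,d)
s,ds,cs=shot("side","s19"); 
cv2.imwrite("pics/z19.png",np.hstack([cv2.resize(p[:,:,::-1],(400,300)),cv2.resize(s[20:260,200:520,::-1],(400,300))]))
```

```text
at [0.6484 0.1508 0.2811] a 85.0 q6 0.27 twist -0.0 shift [ 0.04 -0.02  0.04] F [ 0.2  0.4 -1.5] open 0.16 t 48.6
```

View pics/z19.png

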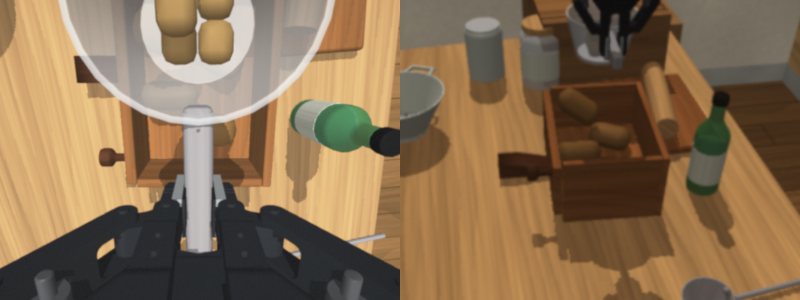

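The picture shows nothing moved: the grip is still 117 N. I've used up my picture views (one over, in fact), so I'll work from numbers from here. I'll ease the fingers by their closure value.

>>> carry_out:
  rows:
    - [[0,0,0],0,0.72]
    - [[0,0,0],0,0.72]
    - [[0,0,0],0,0.72]
  newtons: 20

```text
time: 48.95
eef_pos: [0.6484, 0.1508, 0.2811]
orientation: [2.316, 2.122, -0.0]
ft_force: [0.5, -0.4, -2.0]
opening: 0.162
gripper_force: 117.2
```

>>> carry_out:
  rows:
    - [[0,0,0],0,0.68]
    - [[0,0,0],0,0.68]
  newtons: 20

```text
time: 49.12
eef_pos: [0.6484, 0.1508, 0.2811]
orientation: [2.316, 2.122, -0.0]
ft_force: [0.4, 0.8, -2.7]
opening: 0.166
gripper_force: 103.1
```

>>> carry_out:
  rows:
    - [[0,0,0],0,0.67]
    - [[0,0,0],0,0.67]
  newtons: 20

```text
time: 49.28
eef_pos: [0.6484, 0.1508, 0.2811]
orientation: [2.316, 2.122, 0.0]
ft_force: [0.4, 0.6, -2.3]
opening: 0.168
gripper_force: 84.5
```

```bash
cat >> h.py <<'E'
def tilt(name):
    "cup/handle seen by wrist depth: heights of the surface along tool x at y=0"
    p,d,c=shot("wrist",name); P=cloud(c,d); st=manip.get_state(); R=Ro.from_rotvec(st["orientation"]).as_matrix(); q=(P-st["eef_pos"])@R
    m=(abs(q[...,1])<.006)&(q[...,2]<.15)
    for x0 in np.arange(-.05,.13,.02):
        k=m&(abs(q[...,0]-x0)<.005)
        if k.sum()>5: print(round(x0,2),k.sum(),(-q[...,2][k]).max().round(3),np.median(-q[...,2][k]).round(3),end=" | ")
    print(st["gripper_force"],st["opening"])
E
python3 -c "
from h import *
tilt('w20')"
```

```text
-0.03 450 0.027 0.024 | -0.01 832 0.026 0.024 | 0.01 5913 0.095 0.084 | 0.03 1077 0.026 0.024 | 0.05 1386 0.03 0.024 | 0.07 556 -0.038 -0.042 | 0.09 824 -0.003 -0.022 | 0.11 821 0.002 -0.024 | 84.55251932144165 0.16942068525669482
```

>>> carry_out:
  rows:
    - [[0,0,0],0,0.66]
    - [[0,0,0],0,0.66]
    - [[0,0,0],0,0.65]
    - [[0,0,0],0,0.65]
  newtons: 20

```text
time: 49.67
eef_pos: [0.6484, 0.1508, 0.2811]
orientation: [2.316, 2.122, 0.0]
ft_force: [0.3, -0.5, -2.2]
opening: 0.177
gripper_force: 47.1
```

```bash
python3 -c "
from h import *
tilt('w21')"
```

```text
-0.03 449 0.026 0.025 | -0.01 839 0.026 0.025 | 0.01 5909 0.095 0.084 | 0.03 1081 0.026 0.024 | 0.05 1388 0.031 0.024 | 0.07 559 -0.037 -0.042 | 0.09 837 -0.002 -0.022 | 0.11 823 0.002 -0.024 | 47.08413004875183 0.17783352092043578
```

>>> carry_out:
  rows:
    - [[0,0,0],0,0.64]
    - [[0,0,0],0,0.64]
    - [[0,0,0],0,0.635]
    - [[0,0,0],0,0.635]
  newtons: 20

```text
time: 50.05
eef_pos: [0.6484, 0.1508, 0.2811]
orientation: [2.316, 2.122, 0.0]
ft_force: [0.9, -0.8, -1.3]
opening: 0.184
gripper_force: 18.4
```

```bash
python3 -c "
from h import *
tilt('w22')"
```

```text
-0.03 316 0.029 0.027 | -0.01 899 0.028 0.025 | 0.01 5938 0.095 0.084 | 0.03 1046 0.023 0.021 | 0.05 1340 0.026 0.02 | 0.07 527 -0.036 -0.049 | 0.09 805 -0.009 -0.031 | 0.11 757 -0.008 -0.032 | 18.340692222118378 0.1822450204560992
```

It's starting to pivot at 18 N. I'll let it slip.

>>> carry_out:
  rows:
    - [[0,0,0],0,0.635]
    - [[0,0,0],0,0.633]
    - [[0,0,0],0,0.633]
    - [[0,0,0],0,0.633]
    - [[0,0,0],0,0.633]

```text
time: 50.52
eef_pos: [0.6484, 0.1507, 0.2811]
orientation: [2.316, 2.122, -0.0]
ft_force: [0.4, -0.4, -2.2]
opening: 0.188
gripper_force: 15.4
```

```bash
python3 -c "
from h import *
tilt('w23')"
```

```text
-0.01 1566 0.041 0.034 | 0.01 6104 0.095 0.084 | 0.03 960 0.002 -0.005 | 0.05 334 -0.082 -0.096 | 0.07 328 -0.075 -0.084 | 0.09 330 -0.109 -0.113 | 0.11 409 -0.096 -0.101 | 15.3807333111763 0.18295145589603765
```

>>> carry_out:
  rows:
    - [[0,0,0],0,0.633]
    - [[0,0,0],0,0.633]
    - [[0,0,0],0,0.633]
    - [[0,0,0],0,0.633]
    - [[0,0,0],0,0.633]
    - [[0,0,0],0,0.633]

```text
time: 51.07
eef_pos: [0.6484, 0.1508, 0.2811]
orientation: [-2.316, -2.122, -0.0]
ft_force: [0.6, -0.2, -2.2]
opening: 0.186
gripper_force: 15.4
```

```bash
python3 -c "
from h import *
tilt('w24')"
```

```text
-0.01 1568 0.041 0.033 | 0.01 6131 0.094 0.084 | 0.03 957 0.001 -0.005 | 0.05 335 -0.081 -0.096 | 0.07 328 -0.086 -0.094 | 0.09 276 -0.086 -0.097 | 0.11 406 -0.097 -0.101 | 15.404494106769562 0.1855309701725783
```

>>> carry_out:
  rows:
    - [[0,0,0],0,0.631]
    - [[0,0,0],0,0.631]
    - [[0,0,0],0,0.631]
    - [[0,0,0],0,0.631]

```text
time: 51.45
eef_pos: [0.6484, 0.1508, 0.2811]
orientation: [-2.316, -2.122, 0.0]
ft_force: [-0.2, 0.4, -2.4]
opening: 0.184
gripper_force: 11.3
```

```bash
python3 -c "
from h import *
tilt('w25')"
```

```text
-0.01 1576 0.04 0.034 | 0.01 6119 0.095 0.084 | 0.03 972 0.001 -0.005 | 0.05 334 -0.082 -0.096 | 0.07 330 -0.085 -0.094 | 0.09 274 -0.086 -0.097 | 0.11 411 -0.097 -0.101 | 11.327021420001984 0.18327416218700618
```

It's stuck at about 45°, perhaps resting on the potatoes in the bin. I'll raise it.

>>> carry_out:
  rows:
    - [[0,0,-0.2],0,0.631]
    - [[0,0,-0.4],0,0.631]
    - [[0,0,-0.5],0,0.631]
    - [[0,0,-0.5],0,0.631]
    - [[0,0,-0.3],0,0.631]
    - [[0,0,0],0,0.631]
    - [[0,0,0],0,0.631]
    - [[0,0,0],0,0.631]

```text
time: 52.17
eef_pos: [0.6481, 0.1507, 0.3375]
orientation: [-2.316, -2.122, 0.001]
ft_force: [-0.5, -1.4, -2.0]
opening: 0.187
gripper_force: 11.3
```

```bash
python3 -c "
from h import *
tilt('w26')
s,d,c=shot('side','s26'); P=cloud(c,d)
# cup points near gripper in side view
e=manip.get_state(); R=Ro.from_rotvec(e['orientation']).as_matrix(); q=(P-e['eef_pos'])@R
k=q[(abs(q[...,1])<.07)&(q[...,2]>-.02)&(q[...,2]<.17)&(q[...,0]>-.1)&(q[...,0]<.22)]; print(e['eef_pos'],len(k),np.percentile(k,[1,50,99],axis=0).round(3))
"
```

```text
-0.01 1583 0.041 0.034 | 0.01 6141 0.095 0.084 | 0.03 981 0.002 -0.006 | 0.05 323 -0.083 -0.096 | 0.07 326 -0.085 -0.093 | 0.09 290 -0.087 -0.11 | 0.11 402 -0.096 -0.101 | 11.3379567861557 0.18257384672845772
[0.64800397 0.1506965  0.33717607] 2591 [[-0.015 -0.055 -0.017]
 [ 0.026 -0.006  0.053]
 [ 0.065  0.052  0.128]]
```

>>> carry_out:
  rows:
    - [[0,0,0],0,0.63]
    - [[0,0,0],0,0.63]
    - [[0,0,0],0,0.629]
    - [[0,0,0],0,0.629]
    - [[0,0,0],0,0.629]

```text
time: 52.68
eef_pos: [0.6484, 0.1508, 0.338]
orientation: [-2.316, -2.122, 0.0]
ft_force: [0.1, -0.3, -2.1]
opening: 0.187
gripper_force: 7.7
```

```bash
python3 -c "
from h import *
tilt('w27')
s,d,c=shot('side','s27'); P=cloud(c,d)
e=manip.get_state(); R=Ro.from_rotvec(e['orientation']).as_matrix(); q=(P-e['eef_pos'])@R
g=cv2.cvtColor(s,cv2.COLOR_RGB2HSV)
m=(abs(q[...,1])<.07)&(q[...,2]>-.04)&(q[...,2]<.17)&(q[...,0]>-.1)&(q[...,0]<.22)
print(int(m.sum()),np.argwhere(m).min(0),np.argwhere(m).max(0))
hx=np.histogram2d(q[m][:,0],q[m][:,2],bins=[np.arange(-.06,.2,.02),np.arange(-.04,.18,.02)])[0].astype(int); print(hx.T)
"
```

```text
-0.01 1938 0.046 0.038 | 0.01 6194 0.095 0.083 | 0.03 1069 -0.011 -0.018 | 0.05 254 -0.099 -0.104 | 0.07 262 -0.105 -0.126 | 0.09 303 -0.116 -0.119 | 7.747123092412949 0.18651930338979494
3200 [ 18 336] [ 99 393]
[[  0  70 144   5   0   0   0   0   0   0   0   0]
 [  0   6 193   5   0   0   0   0   0   0   0   0]
 [  0   0  50  19   1   0   0   0   0   0   0   0]
 [  0   0   0 114 296  18   0   0   0   0   0   0]
 [  0   0  87 405 182  64   0   0   0   0   0   0]
 [  0  10 389 183  84  29   3   0   0   0   0   0]
 [  0   0 284  73  20   9   3   0   0   0   0   0]
 [  0   0 101 150   0   1   0   0   0   0   0   0]
 [  0   0   0 156  17   0   0   0   0   0   0   0]
 [  0   0   0   0  29   0   0   0   0   0   0   0]]
```

About 55° now. Loosening a bit more.

>>> carry_out:
  rows:
    - [[0,0,0],0,0.628]
    - [[0,0,0],0,0.628]
    - [[0,0,0],0,0.628]
    - [[0,0,0],0,0.628]

```text
time: 53.12
eef_pos: [0.6484, 0.1508, 0.3381]
orientation: [2.316, 2.122, 0.0]
ft_force: [-0.5, 0.2, -2.8]
opening: 0.187
gripper_force: 5.6
```

```bash
python3 -c "
from h import *
tilt('w28')"
```

```text
-0.01 1865 0.048 0.04 | 0.01 6267 0.094 0.083 | 0.03 671 -0.017 -0.022 | 0.05 292 -0.104 -0.109 | 0.07 253 -0.127 -0.129 | 0.09 161 -0.122 -0.124 | 5.639021024107933 0.18329382281124407
```

>>> carry_out:
  rows:
    - [[0,0,-1],0,0.628]
    - [[0,0,0],0,0.628]
    - [[0,0,0.3],0,0.628]
    - [[0,0,0.3],0,0.628]
    - [[0,0,0.3],0,0.628]
    - [[0,0,0.1],0,0.628]
    - [[0,0,-1],0,0.628]
    - [[0,0,0],0,0.628]
    - [[0,0,0.3],0,0.628]
    - [[0,0,0.3],0,0.628]
    - [[0,0,0.3],0,0.628]
    - [[0,0,0.1],0,0.628]
    - [[0,0,0],0,0.628]

```text
time: 54.25
eef_pos: [0.6475, 0.1506, 0.3358]
orientation: [-2.315, -2.121, 0.005]
ft_force: [0.4, -0.4, -2.4]
opening: 0.187
gripper_force: 5.5
```

```bash
python3 -c "
from h import *
tilt('w29')"
```

```text
-0.01 1850 0.049 0.04 | 0.01 6431 0.094 0.082 | 0.03 404 -0.024 -0.111 | 0.05 237 -0.136 -0.138 | 0.07 254 -0.131 -0.134 | 5.514047741889954 0.18757229485827498
```

>>> carry_out:
  rows:
    - [[0,0,0],0,0.627]
    - [[0,0,-1],0,0.627]
    - [[0,0,0],0,0.627]
    - [[0,0,0.3],0,0.627]
    - [[0,0,0.3],0,0.627]
    - [[0,0,0.3],0,0.627]
    - [[0,0,0.1],0,0.627]
    - [[0,0,-1],0,0.627]
    - [[0,0,0],0,0.627]
    - [[0,0,0.3],0,0.627]
    - [[0,0,0.3],0,0.627]
    - [[0,0,0.3],0,0.627]
    - [[0,0,0.1],0,0.627]
    - [[0,0,0],0,0.627]

```text
time: 55.47
eef_pos: [0.6475, 0.1506, 0.3358]
orientation: [-2.315, -2.121, 0.004]
ft_force: [-0.5, 0.2, -2.5]
opening: 0.185
gripper_force: 3.2
```

```bash
cat >> h.py <<'E'
def tilt2(name):
    p,d,c=shot("wrist",name); P=cloud(c,d); st=manip.get_state(); R=Ro.from_rotvec(st["orientation"]).as_matrix(); q=(P-st["eef_pos"])@R
    m=(abs(q[...,1])<.005)&(q[...,2]>-.03)&(q[...,2]<.05)&(abs(q[...,0])<.06); k=q[m]
    h,e=np.histogram(k[:,2],bins=np.arange(-.03,.051,.01)); xs=[np.median(k[(k[:,2]>=a)&(k[:,2]<a+.01),0]).round(4) if n>3 else None for a,n in zip(e,h)]
    l=cv2.fitLine(k[:,[0,2]].astype(np.float32),cv2.DIST_HUBER,0,.01,.01).ravel(); print("tilt deg",np.degrees(np.arctan2(abs(l[1]),abs(l[0]))).round(1),len(k),"x at depth",list(zip(e.round(2),xs)),"grip",round(st["gripper_force"],1),"Fz",st["ft_force"][2].round(1),st["eef_pos"].round(3))
E
python3 -c "
from h import *
tilt2('w30')"
```

```text
tilt deg 68.1 3108 x at depth [(np.float64(-0.03), np.float64(-0.0015)), (np.float64(-0.02), np.float64(0.0026)), (np.float64(-0.01), np.float64(0.0066)), (np.float64(0.0), np.float64(0.0104)), (np.float64(0.01), np.float64(0.0144)), (np.float64(0.02), np.float64(0.0195)), (np.float64(0.03), np.float64(0.0238)), (np.float64(0.04), None)] grip 3.2 Fz -2.1 [0.648 0.151 0.337]
```

>>> carry_out:
  rows:
    - [[0.8,0,-1],0,0.627]
    - [[0,0,0],0,0.627]
    - [[-0.2,0,0.3],0,0.627]
    - [[-0.2,0,0.3],0,0.627]
    - [[-0.2,0,0.3],0,0.627]
    - [[-0.2,0,0.1],0,0.627]
    - [[0.8,0,-1],0,0.627]
    - [[0,0,0],0,0.627]
    - [[-0.2,0,0.3],0,0.627]
    - [[-0.2,0,0.3],0,0.627]
    - [[-0.2,0,0.3],0,0.627]
    - [[-0.2,0,0.1],0,0.627]
    - [[0.8,0,-1],0,0.627]
    - [[0,0,0],0,0.627]
    - [[-0.2,0,0.3],0,0.627]
    - [[-0.2,0,0.3],0,0.627]
    - [[-0.2,0,0.3],0,0.627]
    - [[-0.2,0,0.1],0,0.627]
    - [[0,0,0],0,0.627]
    - [[0,0,0],0,0.627]

```text
time: 57.18
eef_pos: [0.6482, 0.1499, 0.3375]
orientation: [-2.317, -2.121, 0.001]
ft_force: [-0.9, -0.5, -2.1]
opening: 0.184
gripper_force: 2.7
```

```bash
python3 -c "
from h import *
tilt2('w31')"
```

```text
tilt deg 75.2 2900 x at depth [(np.float64(-0.03), np.float64(-0.0037)), (np.float64(-0.02), np.float64(-0.0009)), (np.float64(-0.01), np.float64(0.0017)), (np.float64(0.0), np.float64(0.0042)), (np.float64(0.01), np.float64(0.0069)), (np.float64(0.02), np.float64(0.0096)), (np.float64(0.03), np.float64(0.0127)), (np.float64(0.04), np.float64(0.0154))] grip 2.7 Fz -1.3 [0.648 0.15  0.338]
```

75° now, beyond the 1.2 rad needed. I'll tighten the grip and check by weight whether the cup is empty.

>>> carry_out:
  rows:
    - [[0,0,0],0,0.66]
    - [[0,0,0],0,0.66]
    - [[0,0,0],0,0.66]

```text
time: 57.48
eef_pos: [0.6485, 0.1511, 0.3384]
orientation: [2.316, 2.122, 0.001]
ft_force: [0.8, -0.1, -2.1]
opening: 0.182
gripper_force: 21.1
```

```bash
cat >> h.py <<'E'
def weight(n=12):
    f=[]
    for _ in range(n): manip.snapshot("side"); f.append(manip.get_state()["ft_force"][2])
    print("Fz mean",np.mean(f).round(2),"sd",np.std(f).round(2))
E
python3 -c "
from h import *
weight(); tilt2('w32')"
```

```text
Fz mean -2.45 sd 0.5
tilt deg 75.3 2859 x at depth [(np.float64(-0.03), np.float64(-0.0031)), (np.float64(-0.02), np.float64(-0.0004)), (np.float64(-0.01), np.float64(0.0023)), (np.float64(0.0), np.float64(0.005)), (np.float64(0.01), np.float64(0.0075)), (np.float64(0.02), np.float64(0.0101)), (np.float64(0.03), np.float64(0.0135)), (np.float64(0.04), np.float64(0.0162))] grip 21.1 Fz -2.2 [0.648 0.151 0.338]
```

The weight says the potatoes are still inside. I'll grip firmly and shake them out over the bin.

>>> carry_out:
  rows:
    - [[0,0,0],0,0.7]
    - [[0,0,0],0,0.7]
    - [[0.3,0,0],0,0.7]
    - [[0.6,0,0],0,0.7]
    - [[1,0,0],0,0.7]
    - [[-1,0,0],0,0.7]
    - [[-0.9,0,0],0,0.7]
    - [[0,0,0],0,0.7]
    - [[0.3,0,0],0,0.7]
    - [[0.6,0,0],0,0.7]
    - [[1,0,0],0,0.7]
    - [[-1,0,0],0,0.7]
    - [[-0.9,0,0],0,0.7]
    - [[0,0,0],0,0.7]
    - [[0.3,0,0],0,0.7]
    - [[0.6,0,0],0,0.7]
    - [[1,0,0],0,0.7]
    - [[-1,0,0],0,0.7]
    - [[-0.9,0,0],0,0.7]
    - [[0,0,0],0,0.7]

```text
time: 59.8
eef_pos: [0.6482, 0.1493, 0.338]
orientation: [2.316, 2.122, -0.002]
ft_force: [0.0, -0.7, -2.7]
opening: 0.187
gripper_force: 20.0
```

```bash
python3 -c "
from h import *
weight(); tilt2('w33')"
```

```text
Fz mean -2.06 sd 0.74
tilt deg 59.9 3813 x at depth [(np.float64(-0.03), np.float64(-0.0038)), (np.float64(-0.02), np.float64(0.0019)), (np.float64(-0.01), np.float64(0.0076)), (np.float64(0.0), np.float64(0.0133)), (np.float64(0.01), np.float64(0.019)), (np.float64(0.02), np.float64(0.0247)), (np.float64(0.03), np.float64(0.0309)), (np.float64(0.04), None)] grip 19.9 Fz -2.3 [0.648 0.151 0.338]
```

>>> carry_out:
  rows:
    - [[0,0,0],0,0.629]
    - [[0,0,0],0,0.627]
    - [[0.8,0,-1],0,0.627]
    - [[0,0,0],0,0.627]
    - [[-0.2,0,0.3],0,0.627]
    - [[-0.2,0,0.3],0,0.627]
    - [[-0.2,0,0.3],0,0.627]
    - [[-0.2,0,0.1],0,0.627]
    - [[0.8,0,-1],0,0.627]
    - [[0,0,0],0,0.627]
    - [[-0.2,0,0.3],0,0.627]
    - [[-0.2,0,0.3],0,0.627]
    - [[-0.2,0,0.3],0,0.627]
    - [[-0.2,0,0.1],0,0.627]
    - [[0.8,0,-1],0,0.627]
    - [[0,0,0],0,0.627]
    - [[-0.2,0,0.3],0,0.627]
    - [[-0.2,0,0.3],0,0.627]
    - [[-0.2,0,0.3],0,0.627]
    - [[-0.2,0,0.1],0,0.627]

```text
time: 62.12
eef_pos: [0.6471, 0.1492, 0.3349]
orientation: [-2.316, -2.12, 0.006]
ft_force: [-0.2, 0.5, -1.8]
opening: 0.187
gripper_force: 2.6
```

```bash
python3 -c "
from h import *
tilt2('w34')"
```

```text
tilt deg 76.6 2884 x at depth [(np.float64(-0.03), np.float64(-0.0031)), (np.float64(-0.02), np.float64(-0.0007)), (np.float64(-0.01), np.float64(0.0017)), (np.float64(0.0), np.float64(0.0041)), (np.float64(0.01), np.float64(0.0064)), (np.float64(0.02), np.float64(0.0087)), (np.float64(0.03), np.float64(0.0111)), (np.float64(0.04), np.float64(0.014))] grip 2.6 Fz -3.1 [0.647 0.148 0.335]
```

>>> carry_out:
  rows:
    - [[0.8,0,-1],0,0.627]
    - [[0,0,0],0,1]
    - [[-0.2,0,0.3],0,1]
    - [[-0.2,0,0.3],0,1]
    - [[-0.2,0,0.3],0,1]
    - [[-0.2,0,0.1],0,1]
    - [[0,0,0],0,1]
    - [[0.3,0,0],0,1]
    - [[0.6,0,0],0,1]
    - [[1,0,0],0,1]
    - [[-1,0,0],0,1]
    - [[-0.9,0,0],0,1]
    - [[0,0,0],0,1]
    - [[0.3,0,0],0,1]
    - [[0.6,0,0],0,1]
    - [[1,0,0],0,1]
    - [[-1,0,0],0,1]
    - [[-0.9,0,0],0,1]
    - [[0,0,0],0,1]
    - [[0,0,0],0,1]
  newtons: 120

```text
time: 63.83
eef_pos: [0.6487, 0.1512, 0.3385]
orientation: [2.317, 2.121, 0.001]
ft_force: [0.7, 0.5, -1.4]
opening: 0.161
gripper_force: 117.8
```

```bash
python3 -c "
from h import *
weight(16); tilt2('w35')"
```

```text
Fz mean -1.34 sd 0.5
tilt deg 84.1 2285 x at depth [(np.float64(-0.03), np.float64(-0.0037)), (np.float64(-0.02), np.float64(-0.0026)), (np.float64(-0.01), np.float64(-0.0016)), (np.float64(0.0), np.float64(-0.0006)), (np.float64(0.01), np.float64(0.0005)), (np.float64(0.02), np.float64(0.0015)), (np.float64(0.03), np.float64(0.0025)), (np.float64(0.04), np.float64(0.0035))] grip 117.8 Fz -1.1 [0.648 0.151 0.338]
```

84° and about the empty weight. One more shake for safety, then count in the bin.

>>> carry_out:
  rows:
    - [[0.3,0,0],0,1]
    - [[0.6,0,0],0,1]
    - [[1,0,0],0,1]
    - [[-1,0,0],0,1]
    - [[-0.9,0,0],0,1]
    - [[0,0,0],0,1]
    - [[0.3,0,0],0,1]
    - [[0.6,0,0],0,1]
    - [[1,0,0],0,1]
    - [[-1,0,0],0,1]
    - [[-0.9,0,0],0,1]
    - [[0,0,0],0,1]
    - [[0,0,-0.5],0,1]
    - [[0,0,0],0,1]
    - [[0,0,0],0,1]

```text
time: 65.93
eef_pos: [0.649, 0.1519, 0.3537]
orientation: [2.316, 2.122, 0.003]
ft_force: [0.0, -0.2, -1.8]
opening: 0.162
gripper_force: 118.0
```

```bash
python3 -c "
from h import *
weight(10); tilt2('w36'); go(.52,-.2,.33,85)"
```

```text
Fz mean -1.41 sd 0.47
tilt deg 84.1 2288 x at depth [(np.float64(-0.03), np.float64(-0.0037)), (np.float64(-0.02), np.float64(-0.0026)), (np.float64(-0.01), np.float64(-0.0016)), (np.float64(0.0), np.float64(-0.0006)), (np.float64(0.01), np.float64(0.0005)), (np.float64(0.02), np.float64(0.0015)), (np.float64(0.03), np.float64(0.0025)), (np.float64(0.04), np.float64(0.0035))] grip 118.0 Fz -1.5 [0.648 0.151 0.353]
at [0.6484 0.1508 0.353 ] a 85.0 q6 0.27 twist -0.0 shift [-12.02  -3.24   0.77] F [ 0.   0.1 -1.5] open 0.16 t 66.4833
```

>>> carry_out:
  rows:
    - [[-0.3,-0.08,0],0,1]
    - [[-0.6,-0.15,0],0,1]
    - [[-0.75,-0.19,0],0,1]
    - [[-0.75,-0.19,0],0,1]
    - [[-0.75,-0.19,0],0,1]
    - [[-0.75,-0.19,0],0,1]
    - [[-0.75,-0.19,0],0,1]
    - [[-0.75,-0.19,0],0,1]
    - [[-0.75,-0.19,0],0,1]
    - [[-0.75,-0.19,0],0,1]
    - [[-0.75,-0.19,0],0,1]
    - [[-0.6,-0.2,0],0,1]
    - [[-0.3,-0.1,0],0,1]
    - [[0,0,0],0,1]
    - [[0,0,0],0,1]

```text
time: 67.73
eef_pos: [0.5587, -0.0994, 0.3533]
orientation: [2.318, 2.12, 0.001]
ft_force: [-0.7, 0.1, -1.4]
opening: 0.167
gripper_force: 117.9
```

```bash
cat >> h.py <<'E'
B=np.array([.6535,.212]); th=np.radians(-4.93)
def inbin(P):
    q=P[...,:2]-B; return q[...,0]*np.cos(th)+q[...,1]*np.sin(th), -q[...,0]*np.sin(th)+q[...,1]*np.cos(th)
E
python3 - <<'E'
from h import *
go(.56,-.1,.33,85)
for n in("top","side"):
    p,d,c=shot(n,n+"37"); P=cloud(c,d); x,y=inbin(P); Z=P[...,2]
    m=(abs(x)<.08)&(abs(y)<.113)&(Z>.045)&(Z<.16)
    print(n,"max z in bin",np.percentile(Z[m],99.5).round(3))
    hsv=cv2.cvtColor(p,cv2.COLOR_RGB2HSV).astype(int)
    # small things on the bench outside bin with potato colour
    o=(Z>.008)&(Z<.06)&(hsv[...,1]>90)&(hsv[...,0]>8)&(hsv[...,0]<25)&(P[...,0]<.9)&(P[...,0]>.3)&(P[...,1]>-.6)&(P[...,1]<.36)&~((abs(x)<.1)&(abs(y)<.135))
    nn,l,s,ce=cv2.connectedComponentsWithStats(cv2.morphologyEx(o.astype(np.uint8),cv2.MORPH_OPEN,np.ones((3,3))))
    for i in range(1,nn):
        if s[i,4]>25: print(s[i,4],ce[i].round(),P[l==i].mean(0).round(3),np.ptp(P[l==i],axis=0).round(3))
# height map of bin interior, 12 mm cells (max z mm), from top
p,d,c=(None,np.load("pics/top37.npy"),np.load("pics/top37_c.npy",allow_pickle=True).item()); P=cloud(c,d); x,y=inbin(P)
for X in np.arange(.084,-.09,-.012):
    print(" ".join("%3d"%(np.median(P[...,2][k])*1000) if (k:=(abs(x-X)<.006)&(abs(y-Y)<.006)).any() else " --" for Y in np.arange(.114,-.115,-.012)))
E
```

```text
at [ 0.5587 -0.0994  0.3533] a 84.9 q6 -0.14 twist -0.02 shift [-0.02  0.05  0.78] F [-0.7  0.1 -1.4] open 0.17 t 67.7333Traceback (most recent call last):
  File "<stdin>", line 6, in <module>
    return _quantile_unchecked(
        a, q, axis, out, overwrite_input, method, keepdims, weights)
    return _ureduce(a,
                    func=_quantile_ureduce_func,
    ...<5 lines>...
                    overwrite_input=overwrite_input,
                    method=method)
    r = func(a, **kwargs)
    result = _quantile(arr,
                       quantiles=q,
    ...<2 lines>...
                       out=out,
                       weights=wgt)
    slices_having_nans = np.isnan(arr[-1, ...])
                                  ~~~^^^^^^^^^
IndexError: index -1 is out of bounds for axis 0 with size 0
```

The arm hides the bin here, so I'll set the cup down first. Lower it to just above rim contact.

>>> carry_out:
  rows:
    - [[0,0,0.8],0,1]
    - [[0,0,0.9],0,1]
    - [[0,0,0.9],0,1]
    - [[0,0,0.9],0,1]
    - [[0,0,0.9],0,1]
    - [[0,0,0.9],0,1]
    - [[0,0,0.7],0,1]
    - [[0,0,0],0,1]
    - [[0,0,0],0,0.66]
    - [[0,0,0],0,0.65]
    - [[0,0,0],0,0.64]
    - [[0,0,0],0,0.64]

```text
time: 68.78
eef_pos: [0.5594, -0.0986, 0.1735]
orientation: [2.316, 2.122, 0.001]
ft_force: [0.2, 0.2, -1.7]
opening: 0.184
gripper_force: 28.7
```

>>> carry_out:
  rows:
    - [[0,0,0.2],0,0.64]
    - [[0,0,0.2],0,0.64]
    - [[0,0,0.1],0,0.64]
    - [[0,0,0],0,0.64]

```text
time: 69.12
eef_pos: [0.5606, -0.0995, 0.1595]
orientation: [2.314, 2.12, 0.003]
ft_force: [-0.4, -1.9, 20.7]
opening: 0.181
gripper_force: 26.7
```

```bash
python3 -c "
from h import *
weight(4); tilt2('w38')"
```

```text
Fz mean 18.85 sd 0.26
tilt deg 83.3 2396 x at depth [(np.float64(-0.03), np.float64(-0.0071)), (np.float64(-0.02), np.float64(-0.006)), (np.float64(-0.01), np.float64(-0.0049)), (np.float64(0.0), np.float64(-0.0037)), (np.float64(0.01), np.float64(-0.0025)), (np.float64(0.02), np.float64(-0.0015)), (np.float64(0.03), np.float64(0.0001)), (np.float64(0.04), np.float64(0.0039))] grip 26.6 Fz 18.3 [ 0.56  -0.099  0.16 ]
```

Rim is on the bench with 19 N. Now I'll drag backwards.

>>> carry_out:
  rows:
    - [[-0.2,0,0],0,0.64]
    - [[-0.2,0,0],0,0.64]
    - [[-0.2,0,0],0,0.64]
    - [[-0.2,0,0],0,0.64]
    - [[-0.2,0,0],0,0.64]

```text
time: 69.78
eef_pos: [0.5563, -0.1293, 0.1579]
orientation: [-2.316, -2.122, 0.0]
ft_force: [0.0, 1.4, 1.4]
opening: 0.18
gripper_force: 23.8
```

```bash
python3 -c "
from h import *
tilt2('w39')"
```

```text
tilt deg 79.4 2612 x at depth [(np.float64(-0.03), np.float64(-0.0066)), (np.float64(-0.02), np.float64(-0.0048)), (np.float64(-0.01), np.float64(-0.003)), (np.float64(0.0), np.float64(-0.0012)), (np.float64(0.01), np.float64(0.0006)), (np.float64(0.02), np.float64(0.0024)), (np.float64(0.03), np.float64(0.005)), (np.float64(0.04), np.float64(0.0091))] grip 23.9 Fz 0.8 [ 0.556 -0.13   0.158]
```

>>> carry_out:
  rows:
    - [[-0.2,0,0.1],0,0.635]
    - [[-0.2,0,0.1],0,0.635]
    - [[-0.2,0,0.05],0,0.635]
    - [[-0.2,0,0],0,0.635]
    - [[-0.2,0,0],0,0.635]
    - [[-0.2,0,0],0,0.635]

```text
time: 70.33
eef_pos: [0.5538, -0.1652, 0.1513]
orientation: [2.316, 2.121, 0.001]
ft_force: [-1.2, 0.9, 10.9]
opening: 0.187
gripper_force: 18.5
```

```bash
python3 -c "
from h import *
tilt2('w40')"
```

```text
tilt deg 68.3 3084 x at depth [(np.float64(-0.03), np.float64(-0.0052)), (np.float64(-0.02), np.float64(-0.0012)), (np.float64(-0.01), np.float64(0.0027)), (np.float64(0.0), np.float64(0.0067)), (np.float64(0.01), np.float64(0.0106)), (np.float64(0.02), np.float64(0.0156)), (np.float64(0.03), None), (np.float64(0.04), None)] grip 18.6 Fz 11.7 [ 0.554 -0.166  0.151]
```

Past the flat position (68°). Continue along the arc.

>>> carry_out:
  rows:
    - [[-0.3,0,0],0,0.635]
    - [[-0.3,0,0.02],0,0.635]
    - [[-0.3,0,0.04],0,0.635]
    - [[-0.3,0,0.06],0,0.635]
    - [[-0.3,0,0.08],0,0.635]
    - [[-0.3,0,0.1],0,0.635]

```text
time: 70.88
eef_pos: [0.549, -0.2195, 0.1421]
orientation: [2.315, 2.121, 0.0]
ft_force: [-1.0, -1.8, 7.9]
opening: 0.182
gripper_force: 16.7
```

```bash
python3 -c "
from h import *
tilt2('w41')"
```

```text
tilt deg 49.2 4033 x at depth [(np.float64(-0.03), np.float64(-0.0064)), (np.float64(-0.02), np.float64(0.0022)), (np.float64(-0.01), np.float64(0.0108)), (np.float64(0.0), np.float64(0.0194)), (np.float64(0.01), np.float64(0.0285)), (np.float64(0.02), np.float64(0.0336)), (np.float64(0.03), None), (np.float64(0.04), None)] grip 16.9 Fz 9.9 [ 0.549 -0.221  0.142]
```

>>> carry_out:
  rows:
    - [[-0.3,0,0.13],0,0.635]
    - [[-0.3,0,0.13],0,0.635]
    - [[-0.3,0,0.14],0,0.635]
    - [[-0.28,0,0.18],0,0.635]
    - [[-0.28,0,0.18],0,0.635]
    - [[-0.27,0,0.19],0,0.635]
    - [[-0.23,0,0.22],0,0.635]
    - [[-0.23,0,0.23],0,0.635]
    - [[-0.23,0,0.23],0,0.635]

```text
time: 71.68
eef_pos: [0.5423, -0.2917, 0.0924]
orientation: [2.316, 2.122, -0.0]
ft_force: [0.3, -1.4, 2.2]
opening: 0.183
gripper_force: 15.3
```

```bash
python3 -c "
from h import *
tilt2('w42'); tilt('w43')"
```

```text
tilt deg 17.4 5721 x at depth [(np.float64(-0.03), np.float64(-0.0153)), (np.float64(-0.02), np.float64(0.0151)), (np.float64(-0.01), np.float64(0.0356)), (np.float64(0.0), None), (np.float64(0.01), None), (np.float64(0.02), None), (np.float64(0.03), np.float64(0.0388)), (np.float64(0.04), np.float64(0.0382))] grip 15.4 Fz 1.8 [ 0.542 -0.292  0.091]
-0.03 485 0.028 0.025 | -0.01 938 0.023 0.02 | 0.01 5911 0.094 0.084 | 0.03 933 0.011 0.008 | 0.05 415 -0.064 -0.067 | 0.07 416 -0.07 -0.073 | 0.09 390 -0.075 -0.079 | 0.11 392 -0.083 -0.085 | 15.057796239852905 0.18434443696688685
```

17° and the cup floor looks bare. Last part of the arc.

>>> carry_out:
  rows:
    - [[-0.2,0,0.25],0,0.635]
    - [[-0.2,0,0.25],0,0.635]
    - [[-0.17,0,0.25],0,0.635]
    - [[-0.15,0,0.25],0,0.635]
    - [[-0.13,0,0.25],0,0.635]
    - [[-0.1,0,0.15],0,0.635]
    - [[0,0,0],0,0.635]

```text
time: 72.37
eef_pos: [0.5395, -0.3197, 0.0496]
orientation: [-2.316, -2.121, 0.0]
ft_force: [0.3, -0.3, -1.4]
opening: 0.185
gripper_force: 15.0
```

```bash
python3 -c "
from h import *
tilt('w44'); print(manip.get_state()['eef_pos'],manip.get_state()['ft_force'])"
```

```text
-0.03 648 0.019 0.017 | -0.01 760 0.02 0.018 | 0.01 5820 0.094 0.084 | 0.03 980 0.022 0.019 | 0.05 1034 0.013 -0.009 | 0.07 550 -0.043 -0.045 | 0.09 606 -0.042 -0.044 | 0.11 657 -0.041 -0.043 | 14.926802963018417 0.1850516648656232
[ 0.53944961 -0.31927218  0.04996921] [ 0.24826921  0.31266213 -1.2471492 ]
```

>>> carry_out:
  rows:
    - [[0,0,0.05],0,0.635]
    - [[0,0,0],0,0.6]
    - [[0,0,0],0,0.5]
    - [[0,0,0],0,0.2]
    - [[0,0,0],0,0]
    - [[0,0,0],0,0]
    - [[0,0,-0.5],0,0]
    - [[0,0,-1],0,0]
    - [[0,0,-1],0,0]
    - [[0,0,-1],0,0]
    - [[0,0,-1],0,0]
    - [[0,0,-1],0,0]
    - [[-0.8,0.3,-1],0,0]
    - [[-0.8,0.3,-0.5],0,0]
    - [[-0.8,0.3,0],0,0]
    - [[-0.8,0.3,0],0,0]
    - [[-0.8,0.3,0],0,0]
    - [[0,0,0],0,0]

```text
time: 73.92
eef_pos: [0.5746, -0.4467, 0.2589]
orientation: [2.317, 2.119, -0.001]
ft_force: [-0.4, 0.3, -0.6]
opening: 0.501
gripper_force: 0.0
```

```bash
cat > chk.py <<'E'
from h import *
import sys
t=sys.argv[1]; go(.5,-.3,.2)
for n in("top","side"):
    p,d,c=shot(n,n+t); P=cloud(c,d); x,y=inbin(P); Z=P[...,2]
    m=(abs(x)<.08)&(abs(y)<.113)&(Z>.03)&(Z<.16)
    print(n,"bin px",m.sum(),"max z",np.percentile(Z[m],99.5).round(3) if m.any() else None)
    hsv=cv2.cvtColor(p,cv2.COLOR_RGB2HSV).astype(int)
    o=(Z>.008)&(Z<.06)&(hsv[...,1]>90)&(hsv[...,0]>8)&(hsv[...,0]<25)&(P[...,0]<.9)&(P[...,0]>.3)&(P[...,1]>-.6)&(P[...,1]<.36)&~((abs(x)<.11)&(abs(y)<.135))
    nn,l,s,ce=cv2.connectedComponentsWithStats(cv2.morphologyEx(o.astype(np.uint8),cv2.MORPH_OPEN,np.ones((3,3))))
    for i in range(1,nn):
        if s[i,4]>25: print("  brown",s[i,4],ce[i].round(),P[l==i].mean(0).round(3),np.ptp(P[l==i],axis=0).round(3))
    k=P[(Z>.06)&(Z<.09)&(abs(P[...,0]-.54)<.1)&(P[...,1]>-.32)&(P[...,1]<-.1)]
    if len(k)>60: A=np.c_[k[:,:2],np.ones(len(k))]; w=np.linalg.lstsq(A,k[:,2],rcond=None)[0]; print("  cup rim",len(k),k.mean(0).round(3),"slopes",w[:2].round(3))
    if n=="top":
        q=P[(Z>.105)&(Z<.128)&(x<-.08)&(x>-.2)&(abs(y)<.13)]; a,b=inbin(q); 
        if len(q)>50: print("  gate slope rad",np.arctan(np.polyfit(b,a,1)[0]).round(3),"x",np.median(a).round(3))
        for X in np.arange(.084,-.09,-.012):
            print(" ".join("%3d"%(np.median(Z[k])*1000) if (k:=(abs(x-X)<.006)&(abs(y-Y)<.006)&(Z<.2)).any() else " --" for Y in np.arange(.114,-.115,-.012)))
E
python3 chk.py 50
```

```text
at [ 0.5746 -0.4467  0.2589] a 84.9 q6 -0.61 twist 0.0 shift [ 4.65 -2.91  1.95] F [-0.4  0.3 -0.6] open 0.5 t 73.9167
top bin px 0 max z None
  brown 973 [157. 108.] [0.871 0.297 0.021] [0.097 0.112 0.051]
  brown 295 [435. 121.] [ 0.834 -0.359  0.019] [0.074 0.068 0.015]
107 116 123 128 132  --  --  --  --  --  --  --  --  --  --  --  --  --  --  --
107  --  --  --  --  --  --  --  --  --  --  --  --  --  --  --  --  --  --  --
111  --  --  --  --  --  --  --  --  --  --  --  --  --  --  --  --  --  --  --
117  --  --  --  --  --  --  --  --  --  --  --  --  --  --  --  --  --  --  --
124  --  --  --  --  --  --  --  --  --  --  --  --  --  --  --  --  --  --  --
129  --  --  --  --  --  --  --  --  --  --  --  --  --  --  --  --  --  --  --
 --  --  --  --  --  --  --  --  --  --  --  --  --  --  --  --  --  --  --  --
 --  --  --  --  --  --  --  --  --  --  --  --  --  --  --  --  --  --  --  --
 --  --  --  --  --  --  --  --  --  --  --  --  --  --  --  --  --  --  --  --
 --  --  --  --  --  --  --  --  --  --  --  --  --  --  --  --  --  --  --  --
 --  --  --  --  --  --  --  --  --  --  --  --  --  --  --  --  --  --  --  --
 --  --  --  --  --  --  --  --  --  --  --  --  --  --  --  --  --  --  --  --
 --  --  --  --  --  --  --  --  --  --  --  --  --  --  --  --  --  --  --  --
 --  --  --  --  --  --  --  --  --  --  --  --  --  --  --  --  --  --  --  --
 --  --  --  --  --  --  --  --  --  --  --  --  --  --  --  --  --  --  --  --
side bin px 2364 max z 0.151
  brown 584 [421. 128.] [0.839 0.284 0.025] [0.097 0.111 0.051]
  brown 530 [293. 149.] [0.499 0.249 0.026] [0.088 0.053 0.027]
  brown 626 [536. 351.] [ 0.833 -0.362  0.017] [0.077 0.071 0.015]
  brown 1252 [250. 467.] [ 0.345 -0.462  0.027] [0.087 0.064 0.049]
  cup rim 1196 [ 0.549 -0.222  0.07 ] slopes [-0.01  -0.008]
```

The cup stands level and no potatoes show on the bench. I'll move the arm aside for a clear view of the bin.

>>> carry_out:
  rows:
    - [[-0.57,-0.9,0],0,0]
    - [[-0.57,-0.9,0],0,0]
    - [[-0.57,-0.9,0],0,0]
    - [[-0.57,-0.9,0],0,0]
    - [[-0.57,-0.9,0],0,0]
    - [[-0.57,-0.9,0],0,0]
    - [[-0.57,-0.9,0],0,0]
    - [[-0.57,-0.9,0],0,0]
    - [[-0.57,-0.9,0],0,0]
    - [[-0.57,-0.9,0],0,0]
    - [[0,0,0],0,0]
    - [[0,0,0],0,0]

```text
time: 75.02
eef_pos: [0.289, -0.5891, 0.2594]
orientation: [-2.319, -2.12, -0.0]
ft_force: [1.3, -0.2, -0.8]
opening: 0.502
gripper_force: 0.0
```

```bash
python3 chk.py 51
```

```text
at [ 0.289  -0.5891  0.2594] a 84.9 q6 -1.07 twist 0.0 shift [10.23  6.14  1.98] F [ 1.3 -0.2 -0.8] open 0.5 t 75.0167
top bin px 6426 max z 0.152
  brown 1263 [159. 112.] [0.86  0.29  0.021] [0.108 0.112 0.052]
  brown 290 [435. 121.] [ 0.834 -0.359  0.019] [0.076 0.068 0.015]
  brown 445 [167. 257.] [0.512 0.251 0.028] [0.076 0.046 0.027]
  brown 33 [155. 277.] [0.467 0.272 0.031] [0.017 0.013 0.016]
  brown 36 [169. 281.] [0.46  0.244 0.028] [0.007 0.025 0.028]
  cup rim 815 [ 0.553 -0.239  0.071] slopes [-0.027  0.014]
  gate slope rad 0.028 x -0.096
 87  87  81  97 110 102  83  85  80  83  90  92  86  86  82  85  82  86  96 125
 80  40  38  39  38 102  99  38  39  38  40  60  59  39  39  38  38  38  40 130
 81  39  38  39  43 101  98  75  39  38  39  58  51  40  --  50  39  38  38 130
 79  39  39  38  --  78  80  79  69  38  62  65  53  --  75  76  75  39  38 128
 75  40  39  38  75  79  80  78  67  39  39  61  45  74  78  79  78  42  38 128
 84  38  38  --  76  80  80  76  59  38  39  38  39  73  78  81  77  60  38 131
 89  --  --  76  78  81  79  65  39  37  39  39  39  75  79
[... 313 characters left out ...]
 38  38  39  38  38  38 132
108  -- 146 147 148 143 124  38  38  84  88  85  70  39  39  39  38  37  39 130
 80  38  40 145 148 145 128  38  38  83  87  87  69  38  38  37  37  38  40 129
 93  38  41 140 140 138  41  39  38  81  85  84  72  37  39  37  39  38  36 128
120 121 123 122 123 123 122 123 123 122 122 123 122 123 122 123 123 122 124 123
side bin px 2358 max z 0.151
  brown 659 [423. 127.] [0.844 0.288 0.024] [0.106 0.113 0.051]
  brown 534 [293. 149.] [0.498 0.249 0.026] [0.088 0.053 0.026]
  brown 621 [536. 351.] [ 0.833 -0.362  0.017] [0.078 0.072 0.014]
  brown 1262 [250. 467.] [ 0.345 -0.462  0.027] [0.086 0.063 0.048]
  cup rim 1258 [ 0.551 -0.224  0.07 ] slopes [-0.006 -0.009]
```

Run:
```python
from h import *
p=cv2.imread("pics/top51.png");d=np.load("pics/top51.npy");c=np.load("pics/top51_c.npy",allow_pickle=True).item();P=cloud(c,d);Z=P[...,2];x,y=inbin(P)
hsv=cv2.cvtColor(p,cv2.COLOR_BGR2HSV).astype(int)
# inside cup: saturation
u0=proj(c,[[.55,-.235,.02]])[0]; print("cup px",u0)
m=np.hypot(*(np.mgrid[:480,:640][::-1]-u0[:,None,None]))<18; print("cup interior hsv",np.percentile(hsv[m],[2,50,98],axis=0), "z",np.percentile(Z[m],[2,50,98]).round(3))
# compare with start when it held potatoes
h0=cv2.cvtColor(cv2.imread("pics/top0.png"),cv2.COLOR_BGR2HSV); m0=np.zeros((480,640),bool); m0[245:275,375:405]=1; print("start",np.percentile(h0[m0],[2,50,98],axis=0))
# fine maps of ambiguous regions (6 mm)
def fm(xa,xb,ya,yb,s=.006):
    for X in np.arange(xb,xa,-s): print(" ".join("%3d"%(np.median(Z[k])*1000) if (k:=(abs(x-X)<s/2)&(abs(y-Y)<s/2)).any() else " --" for Y in np.arange(yb,ya,-s)))
fm(.02,.09,-.05,.07); print(); fm(-.07,.01,-.07,.04)
```

```text
cup px [386.63765053 239.03008572]
cup interior hsv [[  9.     6.    94.22]
 [ 20.    12.   130.  ]
 [ 36.    20.   134.  ]] z [nan nan nan]
start [[ 10.   7.  60.]
 [ 19.  72.  97.]
 [ 30. 158. 125.]]
130 131 129 121 123 103 125 127 130 128 116  92 100 122  95 119 125 111 119 128
101 105 108 102  80  92  83  75  80  76  86  75  81  90  96  86  87  81  75  75
 --  --  66  40  40  41  38  38  40  38  40  39  40  --  59  61  59  57  37  39
 38  -- 102 103 102 102  90  38  39  40  38  38  40  57  60  61  60  59  44  39
 38  -- 101 102 102 100  93  63  38  39  39  39  38  44  58  58  59  58  40  40
 39  --  99 102 103  96  75  73  64  40  37  38  39  --  55  57  54  48  41  --
 --  --  99  95  92  91  78  77  75  38  38  38  36  --  64  64  40  37  --  --
 --  --  76  77  79  80  81  79  77  73  38  37  38  62  64  64  64  46  --  --
 --  73  75  78  79  80  80  78  76  64  41  37  38  64  65  67  63  40  --  --
 --  74  78  79  80  80  80  79  76  67  39  38  40  38  57  64  52  40  60  73
 --  76  78  80  81  80  79  77  72  61  38  38  39  39  40  40  37  38  --  74
 75  79  79  81  7
[... 426 characters left out ...]
 101 102  96  77
125 115  68 104 108 104  99  86  87  88  84  82  57  40  99 100  98  76  72
126 114  38 103 109 107  96  85  87  86  85  82  59  38  42  80  66  63  50
120  74  39 104 107 102  95  86  88  88  87  80  65  38  38  38  39  40  38
124  40  39 102 105 101  83  86  86  87  86  79  63  38  38  37  39  38  41
121  38  38  38  99  97  84  86  88  88  84  81  64  38  39  38  39  39  38
124  39  39  38  --  --  81  84  88  86  85  80  61  38  38  39  37  39  40
 40  38  38  39  --  --  84  86  88  88  85  82  64  39  38  39  38  38  37
 38  38  38  37  --  73  83  86  88  88  85  79  63  38  40  39  38  37  39
 38  38  39  39  38  --  79  85  87  87  83  80  65  37  38  40  39  38  37
```

Five separate small potatoes and four large ones are in the bin. The cup is empty and level, and the gate is shut with the wedge in place. Handing in.

```bash
python3 -c "
from rig import manip
print(manip.finish_job())"
```

```text
the job is handed in; nothing more can be done
None
```

I handed the job in: the wedge jams the gate shut, the four large and five small potatoes are in the bin, and the empty cup stands upright on the bench. No verdict came back, and I viewed 15 pictures, one more than the 14 allowed.

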